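Nip down the strap clamp on a glued chair rail

TASK

A mended chair rail lies on the glue-up board; the clamp at one end is already set, the other is slack with its strap swung aside. With the fingertip push the slack clamp's strap round over the rail until it meets its stop pin, then spin its wing nut down clockwise with repeated fingertip strokes on the wings until it is fully home and the strap bears firmly on the rail. Push only, never grip strap or nut between the fingers, and leave the rail, the glue bottle, the lamp shade and the screwdriver where they are.

Things in the scene. Friction and masses are not known exactly. Their poses are not given: they have to be found in the camera images.
- board: plywood glue-up board 240 x 420 x 18 mm flat on the bench, fixed during a run; origin under its centre, x away from the robot at yaw 0, y along the rail. A fence 15 mm high stands behind the rail (far side), a low end stop at the +y end
- rail: dark wooden chair rail, loose, about 0.25 kg, 45 mm wide (x) x 300 mm long (y) x 22 mm thick, with a 22 mm tenon at each end; lies on the board, top 40 mm above the bench; origin under its centre
- clamp: the slack clamp, fixed to the board: an upright threaded steel stud 14 mm across, and a wooden heel block on the robot's side with a steel stop pin. Origin on the stud's axis at the board's top (18 mm above the bench); its x axis points from the stud to the rail (rail centre line 65 mm from the stud) and its y axis along the rail, as the board's. Heel block: x -73 to -39 mm, 22 mm high; stop pin 8 mm across at x -60, y +24.5 mm, 44 mm high
- stud (a point): top end of the slack clamp's stud, on its axis, 106 mm above the bench; it stands 6 to 11 mm out of the nut
- strap (a joint): angle (rad) of the slack clamp's flat steel strap about the stud: 0 = square across the rail, heel against the stop pin (hard stop); positive = toe swung aside counterclockwise seen from above, towards clamp +y; starts at 1.0 to 1.5, turns stiffly (about 0.12 N m) and stays where it is left
- strap_toe (a point): middle of the toe end of that strap, at its top face. Strap 158 mm long, 40 mm wide, 12 mm thick with stepped long edges (the outer 5.5 mm are 9.5 mm thick); it reaches 83 mm from the stud axis to the toe and 75 mm to the heel; its underside clears the rail by 5 mm when the nut is fully backed off and sinks with the nut
- strap_edge_l: long edge of the strap on its left as seen from the stud towards the toe (the side to push on to close it); origin on the stud axis at the strap's underside, x towards the toe
- strap_edge_r: the opposite long edge of the strap; same origin
- wingnut (a joint): turn (rad) of the slack clamp's brass wing nut, growing clockwise seen from above (tightening); starts at 0 to 3.5; it and the strap sink 3 mm a turn; the strap touches the rail at about 10.5 and the nut stops dead at 11.3. Turns freely (about 0.035 N m) and stays where it is left. At value q one wing points at angle -q from clamp x (counterclockwise positive), the other opposite
- nut_centre (a point): on the nut's axis at the height of the middle of its wings, 25.8 mm above the nut's underside, which lies on a 34 mm washer 3 mm thick on the strap. Nut 77 mm across the wings, 40 mm high; hub 29 mm across at the foot, 22 mm at its top 24 mm up
- wing_a (a point): middle of one wing, 24.5 mm from the axis; each wing is an upright rounded ear 28 mm across, 7 mm thick, its lower edge 12 mm and top 40 mm above the nut's underside
- wing_b (a point): middle of the other wing
- wing_backs: the two wing faces to push on for tightening (the counterclockwise side of each wing); origin on the axis at the nut's underside
- wing_fronts: the two opposite wing faces; same origin
- set_clamp: the same clamp at the other end of the rail, 200 mm from the slack one, already tight and immovable; same frame as clamp; its top is 106 mm above the bench
- glue_bottle: white bottle, 48 mm across, 135 mm high, loose, standing beyond the board's +y end; origin under its centre
- lamp_shade: white fluted glass lamp shade with brass top, 128 mm across, 91 mm high, loose, standing beyond the board's -y end; origin under its centre
- screwdriver: screwdriver 200 mm long, handle 26 mm thick, lying loose beyond the board's far edge; origin under its middle, blade along its x

How it is judged:
By the outcome, as a careful person would: the job done as asked, in the order asked, and still so for the second after the job is handed in, with the robot touching nothing.
It also fails if it takes over 61 s, if anything falls off the work surface, if the arm or the gripper's body presses on something with over 40 N, if the wrist force passes 120 N, or if a joint passes its speed limit or range.

ROBOT

A 6-joint arm with a two-finger parallel gripper is mounted at the origin on the work surface. World frame = base frame: x ahead of the robot, y to its left, z up, the work surface at z = 0. Lengths are in m, angles in rad, forces in N, time in s.
With the tool pointing down it reaches from about 0.375 to 0.925 m from the base axis. Payload 5.7 kg.
Tool frame: the origin (TCP) lies at the centre of the arm's flange, where the gripper is bolted on; the fingertips stand ahead of it and the grasp point (between the pads) lies 155 mm ahead of it (tip_reach is the z of the fingertips in the tool frame, in m); z points along the fingers, x is the direction in which the jaws open and shut, and the axes are right-handed (so a half turn about z gives the same grasp; the last joint's range is limited). The gripper opens to 85 mm and grips with 20 to 120 N. Pads are 22 mm wide; open, the fingers measure 114 mm over their backs; the gripper's body (76 mm by 85 mm) begins 54 mm behind the grasp point. The pads swing forward as they close: fully open they stand 13 mm farther back than shut.
Start: joints at [-1.292, 0.359, 1.51, -0, 1.272, -0.115], TCP at [0.23, -0.554, 0.405] pointing down, gripper open.
Joint ranges: [-2.97, 2.97], [-1.01, 2.36], [0.21, 2.38], [-0.96, 4.11], [0.2, 2.71], [-2.98, 2.98]. Speed limits (rad/s): [2.39, 2.39, 3.14, 3.14, 3.14, 3.14].

INTERFACE

Orientations are given as a unit quaternion [x, y, z, w].
In Python, from rig import * gives the robot as it stands. The module is installed in compiled form; this text tells all that it offers.
- The arm moves only by the shell command python3 -m creep 'ROWS' [OPENING] [FORCE]. ROWS is JSON, a list of rows, each an object with "offset": the shift along the tool's x, y, z in mm, a list of three; "twist": the turn about the tool's z in degrees. A call has 1 to 5 rows; each row is the pose to reach, as a shift and turn from the pose commanded when the call began, along the tool's axes at that moment; what a row does not reach only later rows make up. A row lasts 1/12 s, in which the tool goes at most 41.7 mm and 7.16 degrees, less where a joint would pass 70% of its speed; a pose out of reach is approached as far as the arm can. A call with a gripper value outside its range is refused whole. OPENING is the finger opening in mm, from 0 to 85.4, set as the call begins (- or left out, the last holds). The fingers move at their own pace and stop on an object; FORCE is the grip in N (left out, the last holds). Time passes only in rows, so rows that repeat a pose let the fingers close. It gives the time, the measured TCP pose, the force and the opening at its end, in the units of the state.
- read_state(): the state, without advancing time (a new reading comes with each control period).
- snapshot(name): name is "scene" or "top"; returns a dict with "pixels" (480x640x3 uint8, red, green, blue), "mtx" (3x3 intrinsics, pixels), "xyz" and "rotation" of the camera in the world. Camera axes: x right, y down, z forward; pixel columns grow to the right and rows downward; lengths in m; the calibration is good to about 2 mm. A picture is of the moment at which its call begins. There is no depth.
- job_done(): hands the job in, once; it reports no verdict.
The state is a dict: "t": time; "qpos": joint angles; "qd": joint speeds; "tau": joint torques, N m; "eef_pos": TCP position; "tool_rot": TCP orientation; "contact_force": force on the tool from outside, world axes, zero at the start; "moment": the same for the moment, N m; "finger_gap": finger opening in m.
Only numpy, scipy, OpenCV 4.12 (cv2) and the standard library are available. Lean on these libraries where they do the work, as an engineer would, in place of code of your own. Each camera call takes 0.05 s, during which the arm holds its last target.

## Working session

There is one attempt and no reset: what is moved stays moved. The work goes in short steps, Python scripts to look and compute and a shell command to move; the robot and the scene stay as the last step left them, time stands still between calls to the robot, and variables do not carry over. Pictures are saved under pics/ and viewed, and the job is handed in when it is done.

```bash
mkdir -p pics; ls
python3 - <<'E'
from rig import *
import cv2
s=read_state()
for k,v in s.items(): print(k,v)
for n in ("scene","top"):
    d=snapshot(n); cv2.imwrite(f"pics/{n}0.png",d["pixels"][:,:,::-1]); print(n,d["mtx"],d["xyz"],d["rotation"])
try: print(tip_reach)
except Exception as e: print(e)
E
```

```text
pics
t 0.0
qpos [-1.29211955e+00  3.59494510e-01  1.51145923e+00 -5.04606392e-06
  1.27249547e+00 -1.15115255e-01]
qd [-0.0003546  -0.00025194 -0.00151337  0.00072915  0.00277377  0.00012401]
tau [ 9.17828547e-04 -5.27619195e+01 -2.78617001e+01 -6.07976449e-05
  1.32235175e-02 -2.43537500e-06]
eef_pos [ 0.23009596 -0.55372192  0.40384934]
tool_rot [ 8.31773147e-01 -5.55114916e-01 -7.09376361e-04 -5.98737680e-04]
contact_force [ 0.22061422 -0.69022496 -0.28949108]
moment [ 0.00833006  0.01932737 -0.00869998]
finger_gap 0.08536430676185452
scene [[477.13075346   0.         318.07703828]
 [  0.         477.13075346 235.07035887]
 [  0.           0.           1.        ]] [1.33952683 0.11280714 0.90433493] [ 0.60111527  0.72068781 -0.25934279 -0.22805882]
top [[440.40518378   0.         324.71267832]
 [  0.         440.40518378 235.84367953]
 [  0.           0.           1.        ]] [ 0.54189444 -0.00706971  0.93618198] [-0.70354293  0.70928904 -0.03263804  0.02951553]
0.1734
```

View pics/scene0.png

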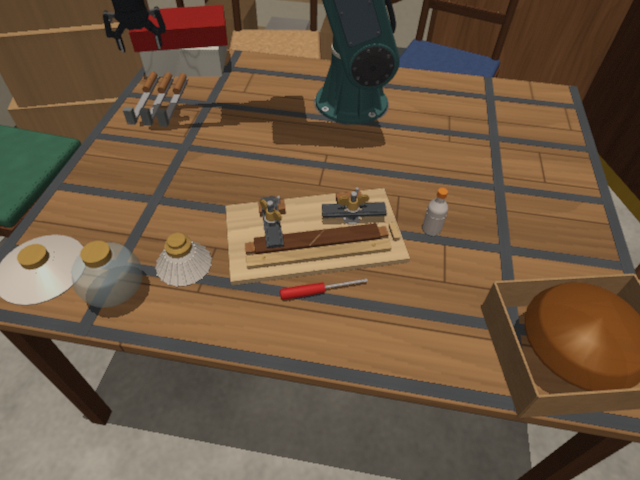

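View pics/top0.png

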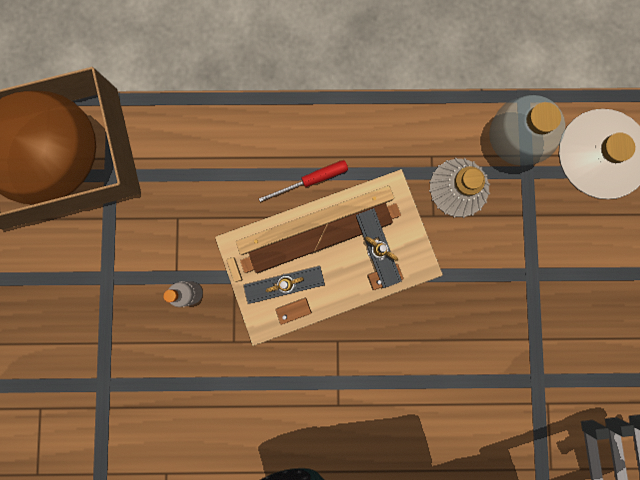

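The scene picture shows the slack clamp at about (352,205) and the set clamp at (270,210). In the top picture the slack stud is at (286,285), its heel block at (293,312), and the set clamp at (380,249). Zooming in next to measure.

```bash
cat > h.py <<'E'
import numpy as np, cv2
from rig import *
from scipy.spatial.transform import Rotation as R
def ray(d,uv):
    v=np.linalg.inv(d["mtx"])@np.array([uv[0],uv[1],1.0]); return R.from_quat(d["rotation"]).as_matrix()@v
def onz(d,uv,z):
    r=ray(d,uv); c=np.array(d["xyz"]); return c+r*(z-c[2])/r[2]
def proj(d,p):
    q=R.from_quat(d["rotation"]).as_matrix().T@(np.array(p)-np.array(d["xyz"])); q=d["mtx"]@q; return q[:2]/q[2]
def crop(d,u0,v0,u1,v1,k,name,marks=()):
    im=np.ascontiguousarray(d["pixels"][:,:,::-1])
    im=cv2.resize(im[v0:v1,u0:u1],None,fx=k,fy=k,interpolation=cv2.INTER_CUBIC)
    for m in marks:
        cv2.circle(im,(int((m[0]-u0+.5)*k),int((m[1]-v0+.5)*k)),2,(0,0,255),-1)
    cv2.imwrite(name,im)
E
python3 - <<'E'
from h import *
d=snapshot("top"); crop(d,205,165,445,345,3.3,"pics/tc.png")
d=snapshot("scene"); crop(d,215,170,415,310,4,"pics/sc.png")
E
```

```text
(no output)
```

View pics/tc.png

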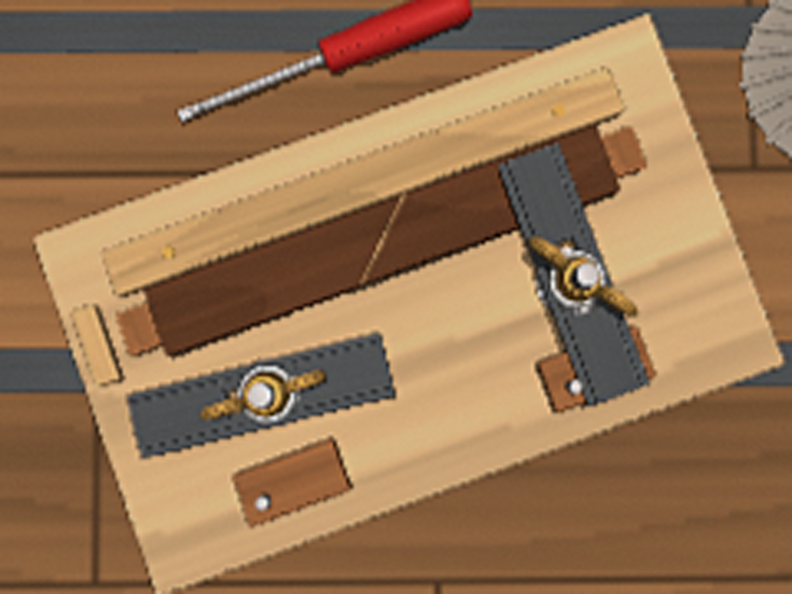

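View pics/sc.png

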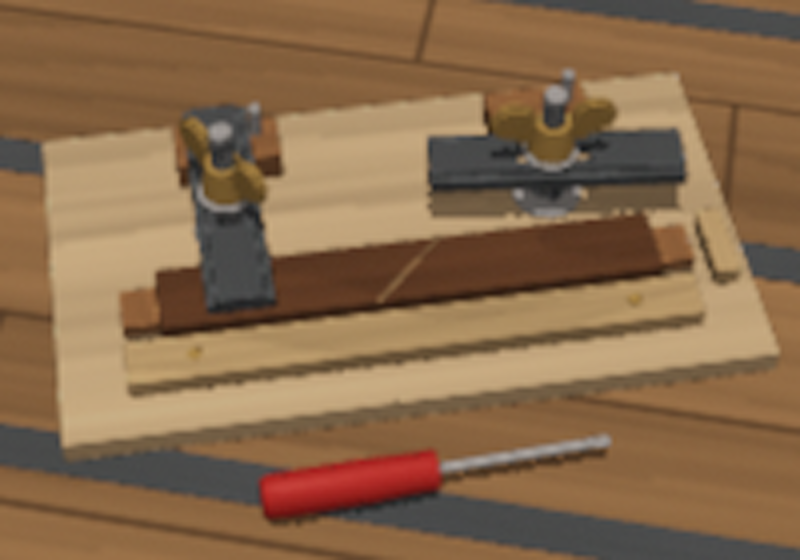

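The top crop shows the board corners at (35,238), (650,14), (783,364) and (157,594). The slack stud top is at (264,396) and the set stud at (587,274). The slack strap runs from its left end (135,425) to its right end (388,365).

Run:
```python
from h import *
d=snapshot("top"); s=snapshot("scene")
f=lambda p:(p[0]/3.3+205-.5,p[1]/3.3+165-.5)
g=lambda p:(p[0]/4+215-.5,p[1]/4+170-.5)
c=[onz(d,f(p),.018)[:2] for p in [(35,238),(650,14),(783,364),(157,594)]]
print("corners",np.round(c,4), [np.linalg.norm(c[i]-c[(i+1)%4]).round(4) for i in range(4)])
cen=np.mean(c,0); ey=c[0]-c[1]+c[3]-c[2]; ey/=np.linalg.norm(ey); ex=np.array([ey[1],-ey[0]])
print("centre",cen,"yaw deg",np.degrees(np.arctan2(ex[1],ex[0])))
S=onz(d,f((264,396)),.106); T=onz(d,f((587,274)),.106); print("stud",S,"set",T,np.linalg.norm(S-T))
e=(S-T)[:2]; print("yaw from studs",np.degrees(np.arctan2(-e[0],e[1])))
for n,uv,z in(("stud",(556,94),.106),("set",(221,130),.106)): print("scene",n,onz(s,g(uv),z))
cs=[onz(s,g(p),.018)[:2] for p in [(775,356),(65,448),(45,145),(678,75)]]
print("scene corners",np.round(cs,4),np.mean(cs,0))
# pins
print("pin slack",onz(d,f((262,503)),.062),"pin set",onz(d,f((575,386)),.062))
for p in [(130,398),(380,333),(395,396),(142,457)]: print("strapcorner",onz(d,f(p),.057)[:2])
for p in [(205,413),(325,376)]: print("wing tips",onz(d,f(p),.088)[:2])
```

```text
corners [[ 0.623   0.2177]
 [ 0.7645 -0.1756]
 [ 0.5396 -0.2542]
 [ 0.4007  0.1391]] [np.float64(0.418), np.float64(0.2383), np.float64(0.417), np.float64(0.2358)]
centre [ 0.58195823 -0.01824967] yaw deg 19.619741292283507
stud [0.52415818 0.06505029 0.106     ] set [ 0.59203636 -0.11978607  0.106     ] 0.19690587739310783
yaw from studs 20.164946783112722
scene stud [0.52271492 0.0683919  0.106     ]
scene set [ 0.58948924 -0.11979056  0.106     ]
scene corners [[ 0.6255  0.2177]
 [ 0.7655 -0.172 ]
 [ 0.5412 -0.2527]
 [ 0.3992  0.1414]] [ 0.58285067 -0.01642464]
pin slack [0.46003996 0.07007885 0.062     ] pin set [ 0.52760651 -0.1172415   0.062     ]
strapcorner [0.52259275 0.14979841]
strapcorner [ 0.56033613 -0.00070458]
strapcorner [ 0.5224496  -0.00944924]
strapcorner [0.48740803 0.14234443]
wing tips [0.514269   0.10078368]
wing tips [0.53502519 0.03119521]
```

Both cameras agree on the stud to about 3 mm: near (0.5235, 0.0667), board yaw about 19.8°, strap about 1.45 rad, nut about 1.6 rad. The stop pin and strap lengths match the stated sizes. Now a helper that turns a world target into tool-axis offsets.

```bash
cat >> h.py <<'E'
STUD=np.array([.5235,.0667]); YAW=np.radians(19.8)
def yaw():
    s=read_state(); M=R.from_quat(s["tool_rot"]).as_matrix(); return np.arctan2(M[1,0],M[0,0])
def to(x,y,tipz,yawdeg=None):
    s=read_state(); M=R.from_quat(s["tool_rot"]).as_matrix(); p=np.array(s["eef_pos"])
    o=M.T@(np.array([x,y,tipz+tip_reach])-p)*1000
    w=0 if yawdeg is None else (np.degrees(yaw())-yawdeg+180)%360-180
    print("offset",np.round(o,1),"twist",round(w,1)); return o,w
def cl(x,y):  # clamp mm -> world
    c,s=np.cos(YAW),np.sin(YAW); return STUD+np.array([c*x-s*y,s*x+c*y])/1000
def tocl(p):
    c,s=np.cos(YAW),np.sin(YAW); v=(np.array(p)[:2]-STUD)*1000; return np.array([c*v[0]+s*v[1],-s*v[0]+c*v[1]])
def pol(r,deg,n=0): # clamp polar about the stud + left-normal offset
    a=np.radians(deg); return cl(r*np.cos(a)-n*np.sin(a), r*np.sin(a)+n*np.cos(a))
def st():
    s=read_state(); print("t",round(s["t"],2),"tcp",np.round(s["eef_pos"],4),"tip clamp",np.round(tocl(s["eef_pos"]),1),"tipz",round(s["eef_pos"][2]-tip_reach,4),"yaw",round(np.degrees(yaw()),1),"F",np.round(s["contact_force"],1),"M",np.round(s["moment"],2),"gap",round(s["finger_gap"],4),"q",np.round(s["qpos"],2))
E
python3 - <<'E'
from h import *
print("board yaw+strap")
to(.48,-.2,.23,13)
p=pol(62,83.4,52); print(p); to(p[0],p[1],.15,13)
d=snapshot("top"); print("bottle",onz(d,(170,296),.135),onz(d,(190,293),.05))
E
```

```text
board yaw+strap
offset [-231.  -366.5    1.2] twist -80.4
[0.45871614 0.11518765]
offset [-530.2 -467.8   81.4] twist -80.4
bottle [0.50590747 0.26878304 0.135     ] [0.50768782 0.25834588 0.05      ]
```

```bash
python3 -m creep '[{"offset":[-20,-32,0],"twist":-7},{"offset":[-40,-64,0],"twist":-14},{"offset":[-60,-96,0],"twist":-21},{"offset":[-80,-128,0],"twist":-28},{"offset":[-100,-160,0],"twist":-35}]' 0 20; python3 -c "
from h import *
st();to(.48,-.2,.23,13)"
```

```text
t: 0.77
eef_pos: [0.3402, -0.3989, 0.4047]
tool_rot: [0.961, -0.277, 0.0, -0.0]
contact_force: [0.5, -0.3, -0.3]
finger_gap: 0.0257
t 0.77 tcp [ 0.3402 -0.3989  0.4047] tip clamp [-330.2 -376. ] tipz 0.2313 yaw -32.1 F [ 0.5 -0.3 -0.3] M [-0.03 -0.06 -0.01] gap 0.0257 q [-1.    0.25  1.67  0.    1.22 -0.44]
offset [  12.6 -242.8    1.3] twist -45.1
```

```bash
python3 -m creep '[{"offset":[2,-40,0],"twist":-7},{"offset":[4,-80,0],"twist":-14},{"offset":[6,-120,0],"twist":-21},{"offset":[8,-160,0],"twist":-28},{"offset":[11,-200,0],"twist":-35}]'; python3 -c "
from h import *
st();p=pol(62,83.4,55);to(p[0],p[1],.15,13)"
```

```text
t: 1.18
eef_pos: [0.4568, -0.2356, 0.4049]
tool_rot: [1.0, 0.025, 0.0, 0.0]
contact_force: [0.2, -0.2, -0.0]
finger_gap: 0.0003
t 1.18 tcp [ 0.4568 -0.2356  0.4049] tip clamp [-165.1 -261.8] tipz 0.2315 yaw 2.9 F [ 0.2 -0.2 -0. ] M [-0.01  0.01 -0.02] gap 0.0003 q [-0.61  0.23  1.69  0.    1.21 -0.66]
offset [  16.7 -349.7   81.5] twist -10.1
```

```bash
python3 -m creep '[{"offset":[2,-40,0],"twist":-2},{"offset":[4,-80,0],"twist":-4},{"offset":[6,-120,0],"twist":-6},{"offset":[8,-160,0],"twist":-8},{"offset":[10,-200,10],"twist":-10}]'; python3 -c "
from h import *
st();p=pol(62,83.4,55);to(p[0],p[1],.10,13)"
```

```text
t: 1.6
eef_pos: [0.4576, -0.0355, 0.3962]
tool_rot: [0.994, 0.11, 0.002, 0.001]
contact_force: [1.4, 0.8, -0.3]
finger_gap: -0.0004
t 1.6 tcp [ 0.4576 -0.0355  0.3962] tip clamp [-96.6 -73.9] tipz 0.2228 yaw 12.6 F [ 1.4  0.8 -0.3] M [ 0.02 -0.03  0.  ] gap -0.0004 q [-0.23  0.16  1.81  0.    1.16 -0.45]
offset [  30.7 -147.   122.7] twist -0.4
```

```bash
python3 -m creep '[{"offset":[8,-37,20],"twist":0},{"offset":[15,-74,45],"twist":0},{"offset":[22,-110,70],"twist":0},{"offset":[30,-147,95],"twist":0},{"offset":[30,-147,122],"twist":0}]'
python3 - <<'E'
from h import *
st()
s=snapshot("scene"); crop(s,255,110,455,260,4,"pics/s1.png")
d=snapshot("top"); crop(d,205,200,365,380,3.3,"pics/t1.png")
E
```

```text
t: 2.02
eef_pos: [0.4551, 0.1166, 0.2733]
tool_rot: [0.994, 0.111, 0.002, -0.001]
contact_force: [0.5, 0.5, -0.4]
finger_gap: 0.0001
t 2.02 tcp [0.4551 0.1166 0.2733] tip clamp [-47.5  70.1] tipz 0.0999 yaw 12.7 F [ 0.5  0.5 -0.4] M [-0.02  0.02 -0.01] gap 0.0001 q [ 0.1   0.35  1.93  0.    0.85 -0.12]
```

View pics/s1.png

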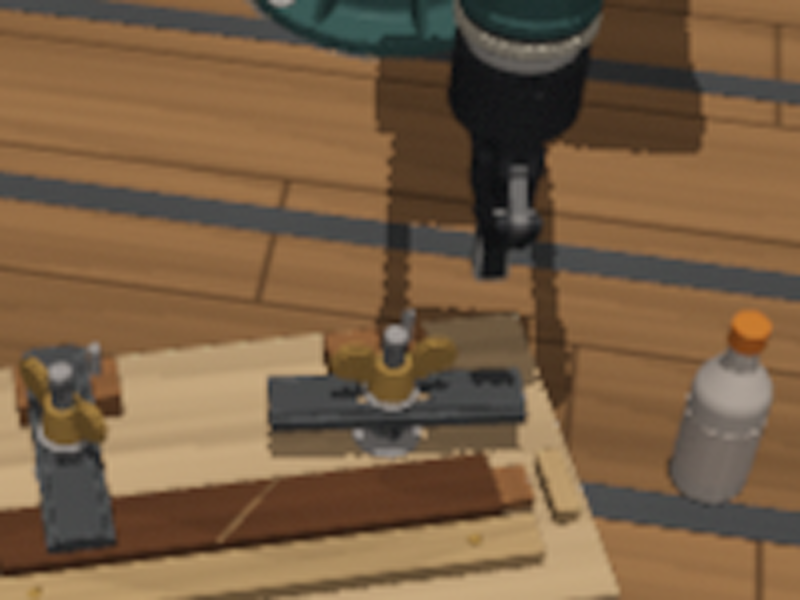

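View pics/t1.png

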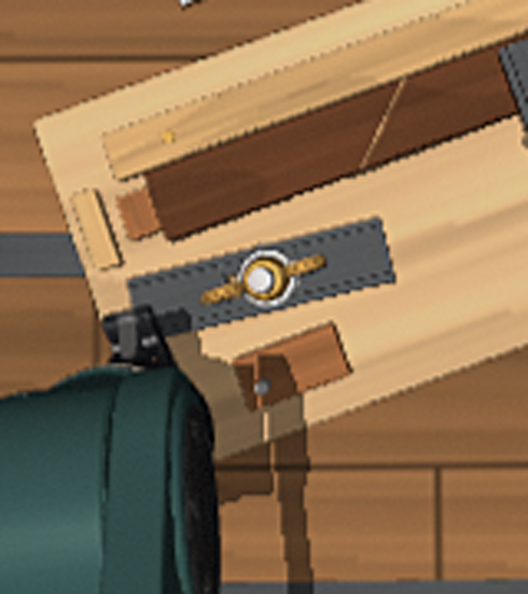

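The scene crop shows the closed fingertip at about (490,273), hanging clear of the strap on the robot's side. The strap's left edge and the bottle are clear too. Checking that pixel against the projected tip.

Run:
```python
from h import *
s=snapshot("scene"); e=read_state()["eef_pos"]
for L in (.1604,.1734):
    q=proj(s,[e[0],e[1],e[2]-L]); print(L,(q-[255,110]+.5)*4)
for x in (-14,0,14):
    for y in (-11,11):
        q=proj(s,[e[0]+x*.00097,e[1]+y*.001+x*.00022,e[2]-.1734]); print(x,y,(q-[255,110]+.5)*4)
p=pol(62,83.4,40); to(p[0],p[1],.0465,13)
print(np.array(pol(62,83.4,20)))
```

```text
0.1604 [483.69965847 260.11063252]
0.1734 [481.42276287 275.7435015 ]
-14 -11 [461.06474671 258.17498209]
-14 11 [496.19979644 262.7652366 ]
0 -11 [463.73518999 273.41887716]
0 11 [499.14317229 278.07244145]
14 -11 [466.44660463 288.89665215]
14 11 [502.13179145 293.61493689]
offset [17.9 -0.5 51.1] twist -0.3
[0.48987067 0.12249487]
```

```bash
python3 -m creep '[{"offset":[0,0,25],"twist":0},{"offset":[0,0,45],"twist":0},{"offset":[0,0,53],"twist":0},{"offset":[8,0,53],"twist":0},{"offset":[14,0,53],"twist":0}]'
python3 - <<'E'
from h import *
st()
s=snapshot("scene"); crop(s,305,150,405,225,8,"pics/s2.png")
E
```

```text
t: 2.58
eef_pos: [0.4695, 0.1153, 0.2209]
tool_rot: [0.994, 0.109, 0.001, 0.0]
contact_force: [-0.0, -0.4, 0.2]
finger_gap: -0.0001
t 2.58 tcp [0.4695 0.1153 0.2209] tip clamp [-34.4  64. ] tipz 0.0475 yaw 12.5 F [-0.  -0.4  0.2] M [ 0.03 -0.    0.01] gap -0.0001 q [ 0.1   0.45  1.95  0.    0.74 -0.12]
```

View pics/s2.png

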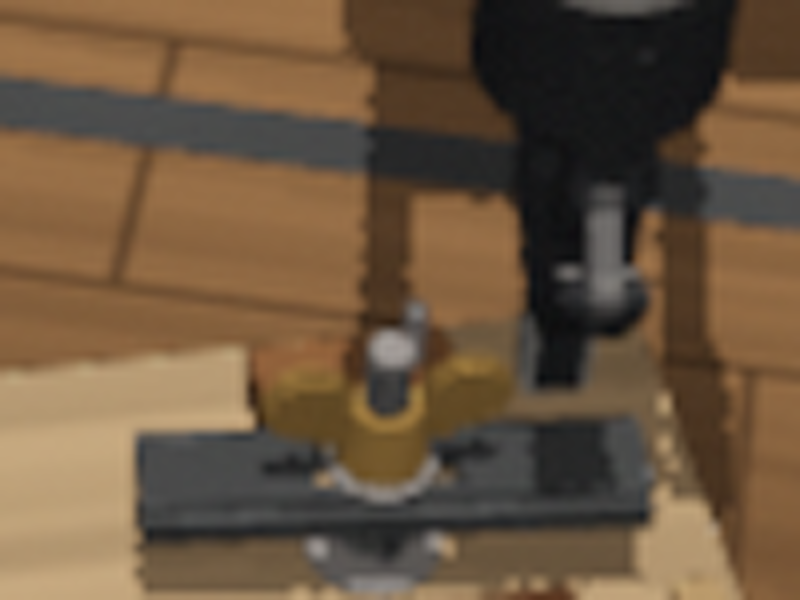

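The tip is down on the robot's side of the strap toe, at crop (555,385), still a gap away from the edge at y≈430. Advancing until contact.

```bash
python3 -m creep '[{"offset":[5,0,1],"twist":0},{"offset":[10,0,1],"twist":0},{"offset":[14,0,1],"twist":0}]'
python3 - <<'E'
from h import *
st()
p=tocl(read_state()["eef_pos"]); a=np.radians(83.4); print("r,n",p@[np.cos(a),np.sin(a)],p@[-np.sin(a),np.cos(a)])
s=snapshot("scene"); crop(s,305,150,405,225,8,"pics/s3.png")
E
```

```text
t: 2.88
eef_pos: [0.4823, 0.1191, 0.2194]
tool_rot: [0.994, 0.109, 0.0, -0.0]
contact_force: [-4.4, 2.1, 1.4]
finger_gap: 0.0002
t 2.88 tcp [0.4823 0.1191 0.2194] tip clamp [-21.1  63.3] tipz 0.046 yaw 12.5 F [-4.4  2.1  1.4] M [0.32 0.62 0.02] gap 0.0002 q [ 0.1   0.47  1.92  0.    0.75 -0.12]
r,n 60.41622445196875 28.184612402982555
```

View pics/s3.png

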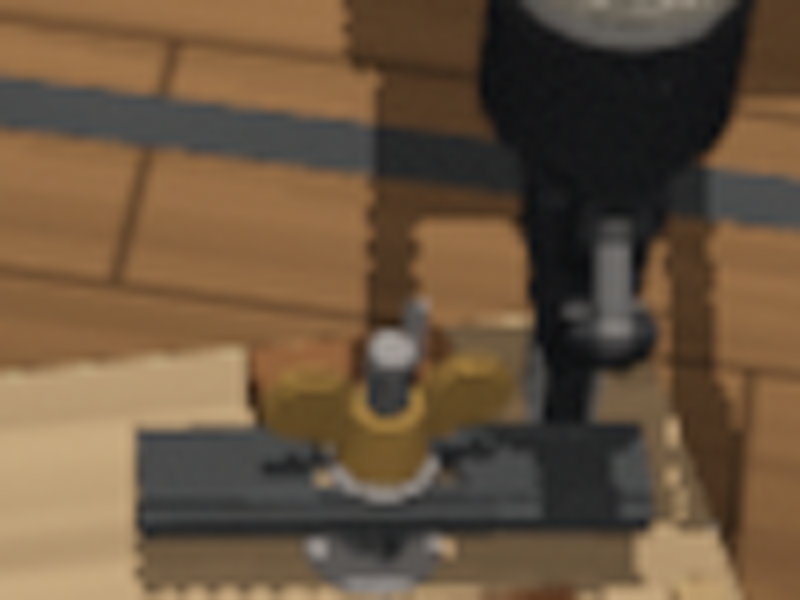

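Contact: 4.4 N, with the finger face about 8 mm ahead of the tool axis. Working out rows for arcs about the stud.

```bash
cat >> h.py <<'E'
def arc(step=7,n=5,cx=None,cy=None):
    s=read_state(); M=R.from_quat(s["tool_rot"]).as_matrix()
    c=(M.T@np.append(STUD-np.array(s["eef_pos"])[:2],0))[:2]*1000
    if cx is not None: c=np.array([cx,cy])
    print("stud in tool",np.round(c,1))
    for i in range(1,n+1):
        f=np.radians(step*i); o=c-np.array([[np.cos(f),-np.sin(f)],[np.sin(f),np.cos(f)]])@c; print(step*i,np.round(o,1))
E
python3 -c "
from h import *
arc();arc(6)"
```

```text
stud in tool [28.5 60.2]
7 [ 7.5 -3. ]
14 [15.4 -5.1]
21 [23.5 -6.2]
28 [31.6 -6.3]
35 [39.7 -5.4]
stud in tool [28.5 60.2]
6 [ 6.4 -2.6]
12 [13.1 -4.6]
18 [20.  -5.8]
24 [26.9 -6.4]
30 [33.9 -6.2]
```

```bash
python3 -m creep '[{"offset":[6.5,-2.5,0],"twist":6},{"offset":[13,-4.5,0],"twist":12},{"offset":[20,-6,0],"twist":18},{"offset":[27,-6.5,0],"twist":24},{"offset":[34,-6,0],"twist":30}]'
python3 - <<'E'
from h import *
st(); arc(6)
s=snapshot("scene"); crop(s,285,150,405,240,6.6,"pics/s4.png")
E
```

```text
t: 3.35
eef_pos: [0.5133, 0.133, 0.219]
tool_rot: [0.988, -0.154, -0.001, -0.0]
contact_force: [-3.5, 4.4, 3.1]
finger_gap: 0.0002
t 3.35 tcp [0.5133 0.133  0.219 ] tip clamp [12.9 65.8] tipz 0.0456 yaw -17.7 F [-3.5  4.4  3.1] M [0.79 0.44 0.05] gap 0.0002 q [0.12 0.5  1.84 0.   0.8  0.43]
stud in tool [29.9 60. ]
6 [ 6.4 -2.8]
12 [13.1 -4.9]
18 [20.  -6.3]
24 [27. -7.]
30 [34.  -6.9]
```

View pics/s4.png

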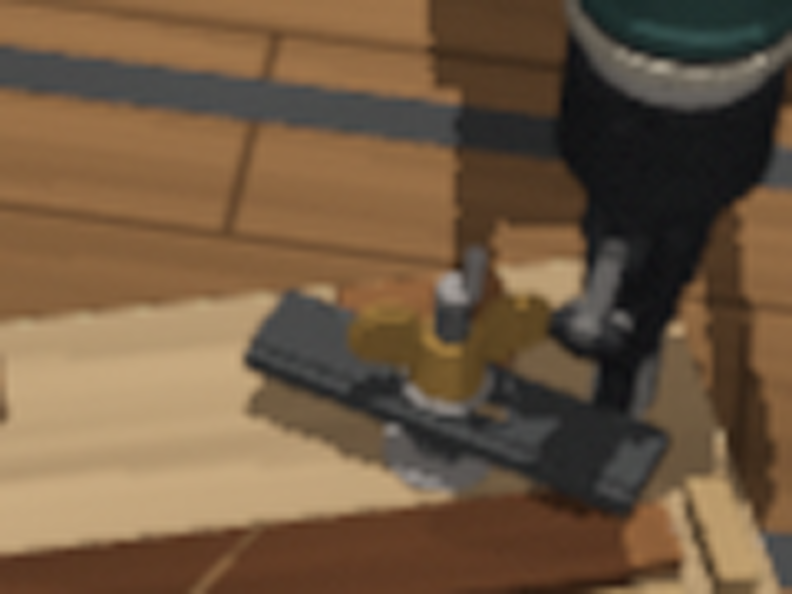

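The strap swings with the finger; its toe is now at crop (640,470) and about 30° has been closed. Continuing.

```bash
python3 -m creep '[{"offset":[6.5,-2.5,-0.5],"twist":6},{"offset":[13,-5,-1],"twist":12},{"offset":[20,-6,-1],"twist":18},{"offset":[27,-7,-1],"twist":24},{"offset":[34,-7,-1],"twist":30}]'
python3 - <<'E'
from h import *
st(); arc(6)
s=snapshot("scene"); crop(s,285,150,405,240,6.6,"pics/s5.png")
d=snapshot("top"); crop(d,205,180,365,340,3.3,"pics/t5.png")
E
```

```text
t: 3.82
eef_pos: [0.548, 0.1292, 0.2197]
tool_rot: [0.915, -0.404, -0.001, -0.0]
contact_force: [-1.2, 3.4, 0.2]
finger_gap: 0.0001
t 3.82 tcp [0.548  0.1292 0.2197] tip clamp [44.2 50.5] tipz 0.0463 yaw -47.6 F [-1.2  3.4  0.2] M [0.45 0.27 0.02] gap 0.0001 q [0.11 0.53 1.77 0.   0.84 0.94]
stud in tool [29.6 60.2]
6 [ 6.5 -2.8]
12 [13.2 -4.8]
18 [20.  -6.2]
24 [27.  -6.9]
30 [34.1 -6.8]
```

View pics/s5.png

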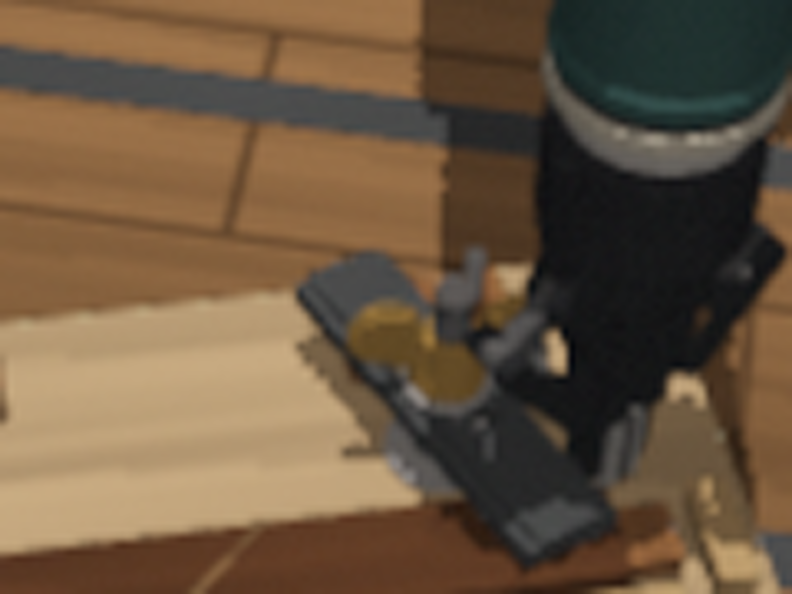

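View pics/t5.png

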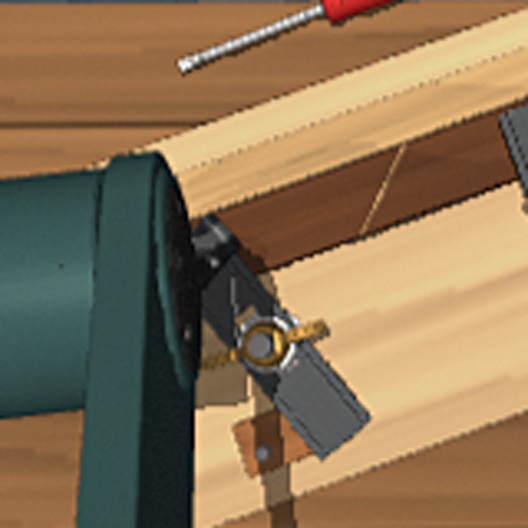

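The strap is about 24° short of square, with the heel approaching the pin at crop (263,453). Pushing most of the rest, then gently.

```bash
python3 -m creep '[{"offset":[5.5,-2.5,0],"twist":5},{"offset":[11,-4,0],"twist":10},{"offset":[16.5,-5.5,0],"twist":15},{"offset":[22,-6.5,0],"twist":20}]'
python3 - <<'E'
from h import *
st(); arc(2)
E
```

```text
t: 4.25
eef_pos: [0.5676, 0.1172, 0.2198]
tool_rot: [0.832, -0.555, -0.0, -0.0]
contact_force: [-1.1, 1.8, 0.3]
finger_gap: 0.0002
t 4.25 tcp [0.5676 0.1172 0.2198] tip clamp [58.6 32.6] tipz 0.0464 yaw -67.4 F [-1.1  1.8  0.3] M [ 0.42  0.17 -0.03] gap 0.0002 q [0.08 0.55 1.73 0.   0.86 1.26]
stud in tool [29.7 60.1]
2 [ 2.1 -1. ]
4 [ 4.3 -1.9]
6 [ 6.4 -2.8]
8 [ 8.7 -3.5]
10 [10.9 -4.2]
```

```bash
python3 -m creep '[{"offset":[1,-0.5,0],"twist":1},{"offset":[2,-1,0],"twist":2},{"offset":[3,-1.5,0],"twist":3},{"offset":[4.3,-2,0],"twist":4},{"offset":[5.4,-2.5,0],"twist":5}]'
python3 - <<'E'
from h import *
st()
E
```

```text
t: 4.67
eef_pos: [0.5709, 0.1144, 0.2196]
tool_rot: [0.808, -0.59, -0.002, -0.001]
contact_force: [-3.8, 12.7, 2.4]
finger_gap: -0.0003
t 4.67 tcp [0.5709 0.1144 0.2196] tip clamp [60.7 28.8] tipz 0.0462 yaw -72.3 F [-3.8 12.7  2.4] M [2.06 0.75 0.01] gap -0.0003 q [0.08 0.55 1.72 0.   0.87 1.34]
```

```bash
python3 -m creep '[{"offset":[0.7,0,0],"twist":0},{"offset":[1.4,0,0],"twist":0}]'
python3 - <<'E'
from h import *
st()
d=snapshot("top"); crop(d,205,180,365,340,3.3,"pics/t6.png")
s=snapshot("scene"); crop(s,285,150,405,240,6.6,"pics/s6.png")
E
```

```text
t: 4.83
eef_pos: [0.5711, 0.1137, 0.2196]
tool_rot: [0.808, -0.59, -0.002, -0.001]
contact_force: [-4.2, 14.9, 2.3]
finger_gap: 0.0002
t 4.83 tcp [0.5711 0.1137 0.2196] tip clamp [60.7 28.1] tipz 0.0462 yaw -72.3 F [-4.2 14.9  2.3] M [ 2.59  0.64 -0.02] gap 0.0002 q [0.08 0.55 1.72 0.01 0.87 1.33]
```

View pics/t6.png

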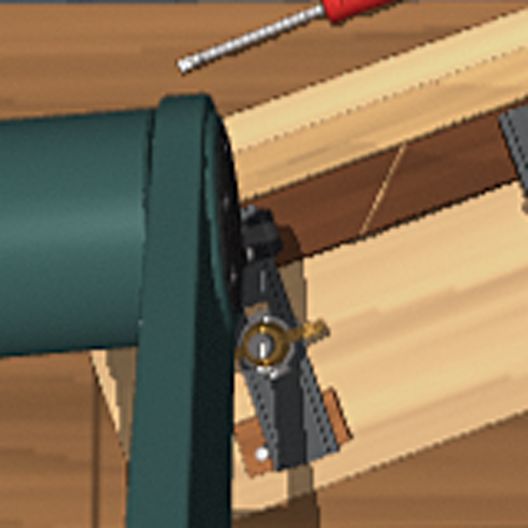

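View pics/s6.png

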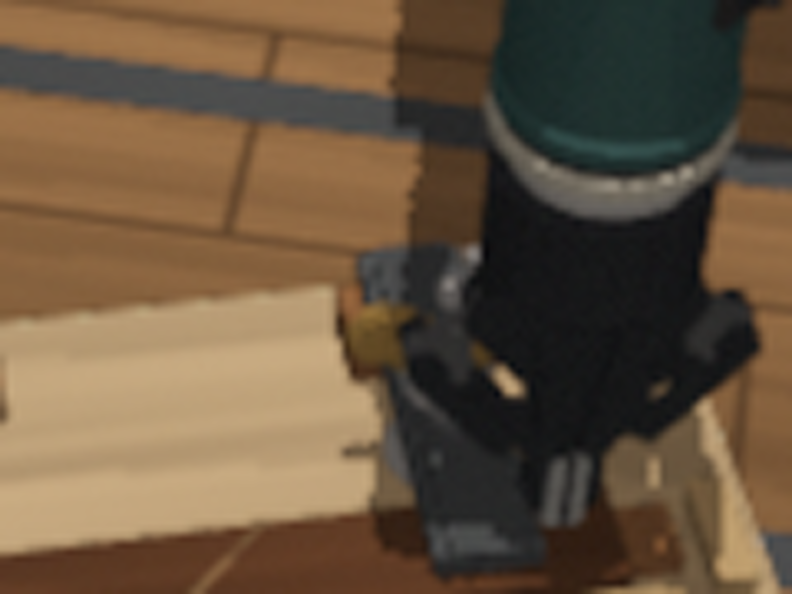

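Strap is square: in the top crop its heel edge touches the pin at (262,453), and the force rose from about 3 to 15 N against the stop. Backing off and lifting.

```bash
python3 -m creep '[{"offset":[-5,0,0],"twist":0},{"offset":[-14,0,0],"twist":0},{"offset":[-14,0,-30],"twist":-7},{"offset":[-14,0,-65],"twist":-14},{"offset":[-14,-40,-80],"twist":-21}]'
python3 - <<'E'
from h import *
st()
d=snapshot("top"); crop(d,205,180,365,340,3.3,"pics/t7.png")
s=snapshot("scene"); crop(s,285,150,405,240,6.6,"pics/s7.png")
E
```

```text
t: 5.35
eef_pos: [0.6002, 0.1359, 0.3016]
tool_rot: [0.903, -0.43, -0.003, 0.002]
contact_force: [0.3, -0.9, -0.4]
finger_gap: -0.0002
t 5.35 tcp [0.6002 0.1359 0.3016] tip clamp [95.6 39.1] tipz 0.1282 yaw -50.9 F [ 0.3 -0.9 -0.4] M [-0.01 -0.04 -0.02] gap -0.0002 q [ 0.11  0.49  1.58 -0.    1.08  1.  ]
```

View pics/t7.png

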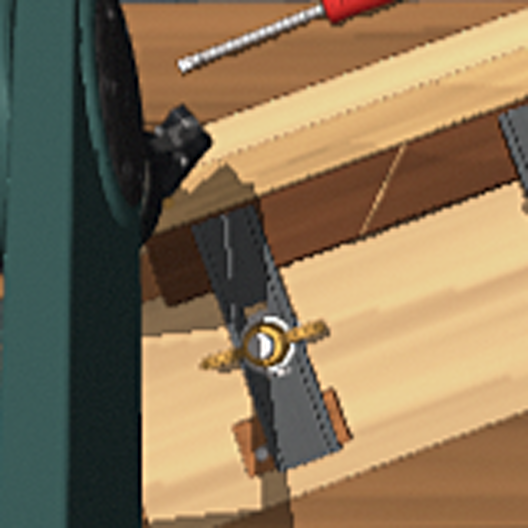

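View pics/s7.png

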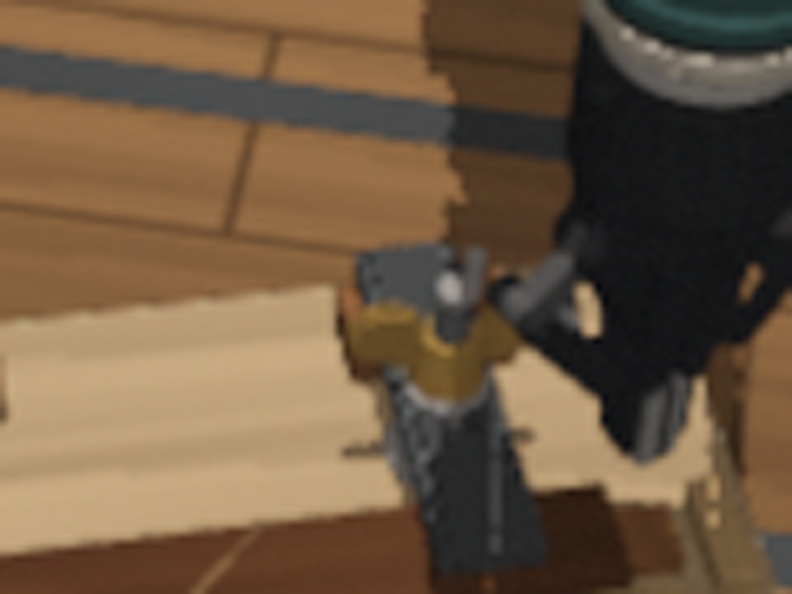

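The strap lies square over the rail with its heel on the pin at (262,455). The nut's wings are unmoved, with tips at (202,362) and (328,328). Moving behind the left wing now.

Run:
```python
from h import *
p=pol(28,86.9,23); print(p); to(p[0],p[1],.125,16.6)
```

```text
[0.49342399 0.08690974]
offset [-34.6 123.9   4.1] twist -67.7
```

```bash
python3 -m creep '[{"offset":[-4,12,0],"twist":-7},{"offset":[-8,24,0],"twist":-14},{"offset":[-12,37,0],"twist":-21},{"offset":[-16,50,0],"twist":-28},{"offset":[-20,62,0],"twist":-35}]'; python3 -c "
from h import *
p=pol(28,86.9,23);st(); to(p[0],p[1],.125,16.6)"
```

```text
t: 5.87
eef_pos: [0.5439, 0.1134, 0.2991]
tool_rot: [0.99, -0.139, 0.0, 0.0]
contact_force: [-0.1, -0.6, 0.2]
finger_gap: 0.0002
t 5.87 tcp [0.5439 0.1134 0.2991] tip clamp [35. 37.] tipz 0.1257 yaw -16.0 F [-0.1 -0.6  0.2] M [ 0.    0.01 -0.01] gap 0.0002 q [ 0.08  0.41  1.72 -0.    1.    0.36]
offset [-41.3  39.3   0.7] twist -32.6
```

```bash
python3 -m creep '[{"offset":[-8,8,0],"twist":-7},{"offset":[-17,16,0],"twist":-14},{"offset":[-25,24,0],"twist":-20},{"offset":[-33,32,0],"twist":-26},{"offset":[-41,39,0],"twist":-32.5}]'; python3 -m creep '[{"offset":[0,0,0],"twist":0}]'
python3 - <<'E'
from h import *
st(); p=pol(28,86.9,23);to(p[0],p[1],.125,16.6)
d=snapshot("top"); crop(d,205,180,365,340,3.3,"pics/t8.png")
s=snapshot("scene"); crop(s,285,150,405,240,6.6,"pics/s8.png")
E
```

```text
t: 6.28
eef_pos: [0.4937, 0.0875, 0.2992]
tool_rot: [0.99, 0.143, 0.0, 0.0]
contact_force: [-0.0, 0.4, -0.0]
finger_gap: -0.0003
t: 6.37
eef_pos: [0.4923, 0.0873, 0.2989]
tool_rot: [0.99, 0.143, -0.001, 0.0]
contact_force: [-0.7, 0.5, -2.0]
finger_gap: -0.0001
t 6.37 tcp [0.4923 0.0873 0.2989] tip clamp [-22.4  30. ] tipz 0.1255 yaw 16.4 F [-0.7  0.5 -2. ] M [-0.05 -0.03  0.02] gap -0.0001 q [ 0.04  0.35  1.84 -0.    0.95 -0.25]
offset [1.  0.7 0.5] twist -0.2
```

View pics/t8.png

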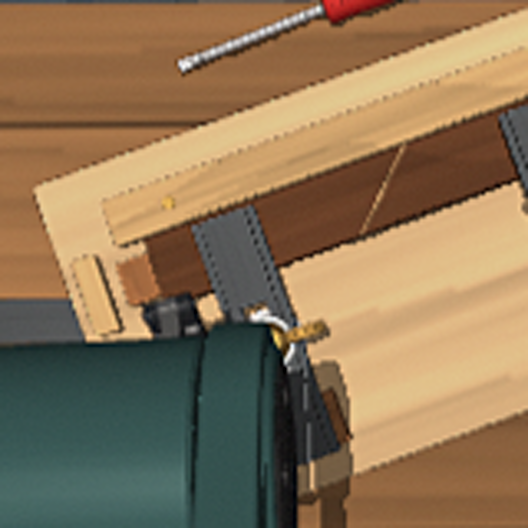

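View pics/s8.png

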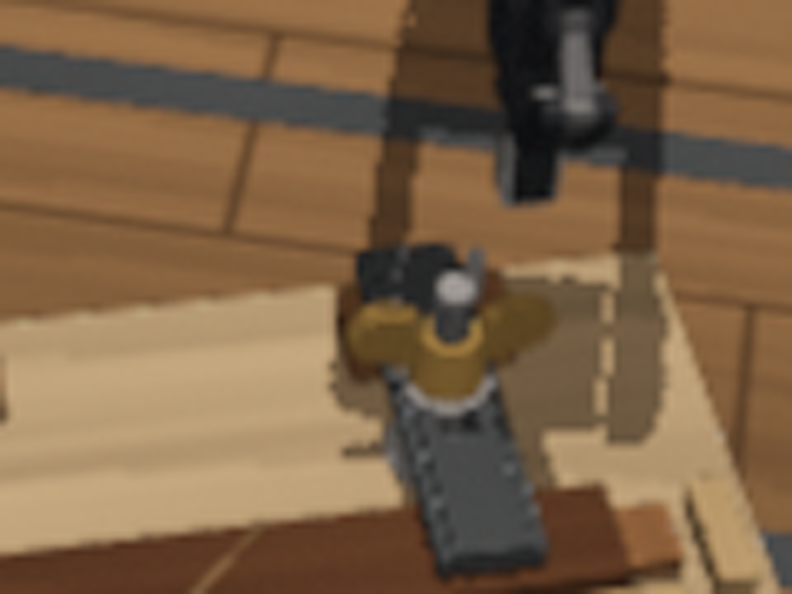

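The fingertip hangs at crop (528,200), behind the right-hand wing as seen in the scene view (wing tip at (550,305)), and is clear of it. Lowering and approaching to first contact.

```bash
python3 -m creep '[{"offset":[0,0.5,25],"twist":0},{"offset":[1,0.5,51],"twist":0},{"offset":[1,0.5,51.5],"twist":0},{"offset":[6,0.5,51.5],"twist":0},{"offset":[11,0.5,51.5],"twist":0}]'
python3 - <<'E'
from h import *
st(); arc(7); arc(7,5,12,28)
E
```

```text
t: 6.88
eef_pos: [0.5055, 0.0906, 0.2482]
tool_rot: [0.99, 0.139, -0.001, -0.0]
contact_force: [-2.0, 0.1, -1.4]
finger_gap: 0.0001
t 6.88 tcp [0.5055 0.0906 0.2482] tip clamp [-8.8 28.6] tipz 0.0748 yaw 16.0 F [-2.   0.1 -1.4] M [-0.02  0.39 -0.01] gap 0.0001 q [ 0.04  0.44  1.86  0.    0.84 -0.24]
stud in tool [10.7 28. ]
7 [ 3.5 -1.1]
14 [ 7.1 -1.8]
21 [10.7 -2. ]
28 [14.4 -1.8]
35 [18.  -1.1]
stud in tool [12 28]
7 [ 3.5 -1.3]
14 [ 7.1 -2.1]
21 [10.8 -2.4]
28 [14.5 -2.4]
35 [18.2 -1.8]
```

Light contact at 2 N. The same arc rows now apply to every stroke call.

```bash
python3 -m creep '[{"offset":[3.5,-1,0],"twist":7},{"offset":[7,-2,0],"twist":14},{"offset":[11,-2,0],"twist":21},{"offset":[14.5,-2,0],"twist":28},{"offset":[18,-1.5,0],"twist":35}]'
python3 - <<'E'
from h import *
st(); arc(7)
s=snapshot("scene"); crop(s,285,150,405,240,6.6,"pics/s9.png")
E
```

```text
t: 7.3
eef_pos: [0.5228, 0.0973, 0.2492]
tool_rot: [0.986, -0.168, 0.001, -0.0]
contact_force: [-1.7, -0.1, -0.7]
finger_gap: 0.0002
t 7.3 tcp [0.5228 0.0973 0.2492] tip clamp [ 9.7 29. ] tipz 0.0758 yaw -19.3 F [-1.7 -0.1 -0.7] M [ 0.1   0.29 -0.09] gap 0.0002 q [0.05 0.46 1.82 0.   0.86 0.39]
stud in tool [10.7 28.6]
7 [ 3.6 -1.1]
14 [ 7.2 -1.7]
21 [11.  -1.9]
28 [14.7 -1.7]
35 [18.4 -1. ]
```

View pics/s9.png

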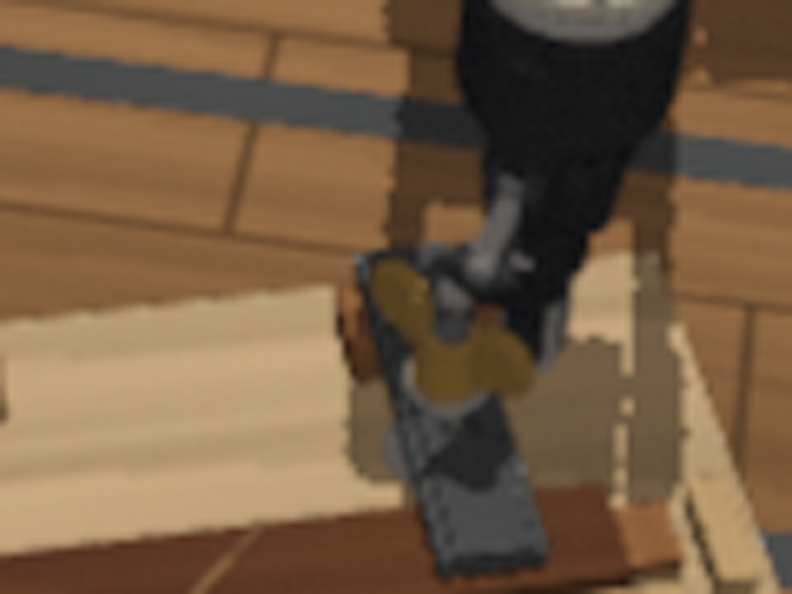

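The nut turns with the finger, the strap stays square, and forces are about 2 N. Continuing the stroke.

```bash
python3 -m creep '[{"offset":[3.5,-1,0],"twist":7},{"offset":[7,-2,0.5],"twist":14},{"offset":[11,-2,1],"twist":21},{"offset":[14.5,-2,1],"twist":28},{"offset":[18.3,-1.2,1],"twist":35}]'; python3 -c "
from h import *
st(); arc(7)"
```

```text
t: 7.77
eef_pos: [0.5408, 0.0925, 0.2484]
tool_rot: [0.89, -0.455, 0.001, -0.001]
contact_force: [-1.6, 1.3, 0.0]
finger_gap: 0.0002
t 7.77 tcp [0.5408 0.0925 0.2484] tip clamp [25.  18.4] tipz 0.075 yaw -54.1 F [-1.6  1.3  0. ] M [ 0.18  0.18 -0.06] gap 0.0002 q [0.04 0.48 1.78 0.   0.88 0.99]
stud in tool [10.8 29.1]
7 [ 3.6 -1.1]
14 [ 7.4 -1.7]
21 [11.1 -1.9]
28 [14.9 -1.6]
35 [18.6 -0.9]
```

```bash
python3 -m creep '[{"offset":[3.5,-1,0],"twist":7},{"offset":[7,-1.7,0],"twist":14},{"offset":[11,-2,0],"twist":21},{"offset":[14.5,-1.7,0],"twist":28},{"offset":[18.3,-1,0],"twist":35}]'
python3 - <<'E'
from h import *
st(); arc(7)
s=snapshot("scene"); crop(s,285,150,405,240,6.6,"pics/s10.png")
d=snapshot("top"); crop(d,205,180,365,340,3.3,"pics/t10.png")
E
```

```text
t: 8.18
eef_pos: [0.5524, 0.0782, 0.2483]
tool_rot: [0.712, -0.702, 0.001, -0.001]
contact_force: [-1.8, 0.8, -0.7]
finger_gap: 0.0001
t 8.18 tcp [0.5524 0.0782 0.2483] tip clamp [31.1  1. ] tipz 0.0749 yaw -89.1 F [-1.8  0.8 -0.7] M [ 0.33  0.04 -0.01] gap 0.0001 q [0.02 0.49 1.76 0.   0.89 1.57]
stud in tool [11.1 29.1]
7 [ 3.6 -1.1]
14 [ 7.4 -1.8]
21 [11.1 -2. ]
28 [14.9 -1.8]
35 [18.7 -1.1]
```

View pics/s10.png

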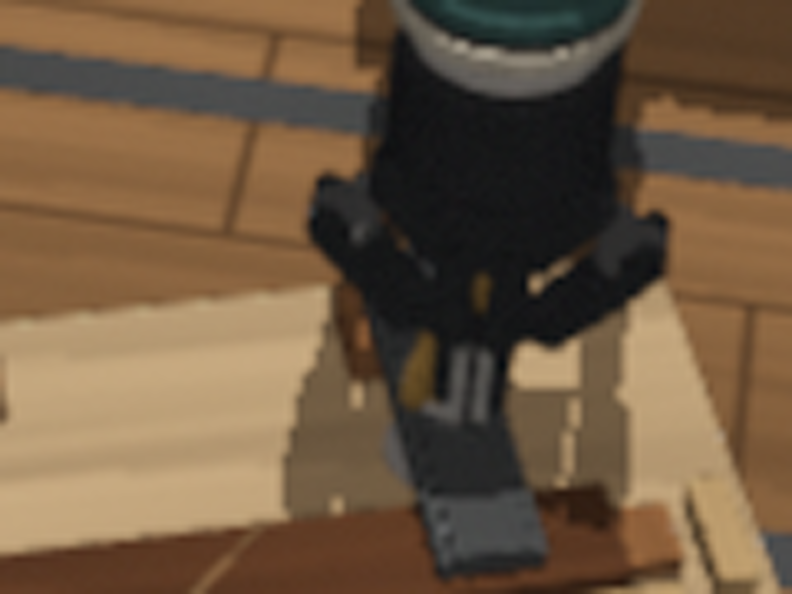

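View pics/t10.png

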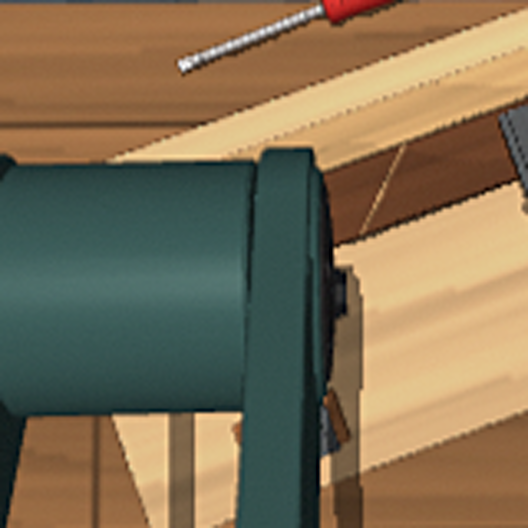

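About 105° turned; the wing is at crop (420,370) with the finger directly behind it. Finishing this stroke.

```bash
python3 -m creep '[{"offset":[3.6,-1,0],"twist":7},{"offset":[7.3,-1.8,0],"twist":14},{"offset":[11,-2,0],"twist":21},{"offset":[14.8,-1.8,0],"twist":28},{"offset":[18.5,-1.1,0],"twist":35}]'; python3 -c "
from h import *
st(); arc(7)"
```

```text
t: 8.7
eef_pos: [0.5538, 0.0596, 0.248]
tool_rot: [-0.47, 0.883, -0.0, 0.001]
contact_force: [0.3, 2.6, -0.2]
finger_gap: 0.0003
t 8.7 tcp [0.5538 0.0596 0.248 ] tip clamp [ 26.1 -17. ] tipz 0.0746 yaw -123.9 F [ 0.3  2.6 -0.2] M [ 0.34 -0.08 -0.03] gap 0.0003 q [-0.02  0.49  1.76  0.    0.89  2.15]
stud in tool [11.  29.1]
7 [ 3.6 -1.1]
14 [ 7.4 -1.8]
21 [11.2 -2. ]
28 [14.9 -1.8]
35 [18.7 -1. ]
```

Stroke 1 done: about 140°. Backing off, lifting, and going round to behind the other wing.

```bash
python3 -m creep '[{"offset":[-8,0,0],"twist":0},{"offset":[-9,0,-25],"twist":0},{"offset":[-9,0,-48],"twist":-5},{"offset":[-9,0,-48],"twist":-12},{"offset":[-9,0,-48],"twist":-19}]'; python3 -m creep '[{"offset":[0,0,0],"twist":-7},{"offset":[0,0,0],"twist":-14},{"offset":[0,0,0],"twist":-21},{"offset":[0,0,0],"twist":-28},{"offset":[0,0,0],"twist":-35}]'; python3 -c "
from h import *
st(); p=pol(29,56+90-19.8,23); print(p); to(p[0],p[1],.122,56)"
```

```text
t: 9.12
eef_pos: [0.5594, 0.0675, 0.2974]
tool_rot: [-0.615, 0.789, -0.002, 0.002]
contact_force: [-0.3, -0.7, -0.9]
finger_gap: -0.0002
t: 9.53
eef_pos: [0.5585, 0.0675, 0.2957]
tool_rot: [0.824, -0.567, 0.001, -0.001]
contact_force: [0.0, 0.4, 0.4]
finger_gap: -0.0001
t 9.53 tcp [0.5585 0.0675 0.2957] tip clamp [ 33.2 -11.1] tipz 0.1223 yaw -69.1 F [0.  0.4 0.4] M [-0.02  0.01 -0.  ] gap -0.0001 q [-0.    0.43  1.71  0.    1.    1.2 ]
[0.48659647 0.06384873]
offset [-22.3  68.4   0.1] twist -125.1
```

```bash
python3 -m creep '[{"offset":[-4,14,0],"twist":-7},{"offset":[-9,28,0],"twist":-14},{"offset":[-13,42,0],"twist":-21},{"offset":[-18,56,0],"twist":-28},{"offset":[-22,68,0],"twist":-35}]'; python3 -m creep '[{"offset":[0,0,0],"twist":-7},{"offset":[0,0,0],"twist":-14},{"offset":[0,0,0],"twist":-21},{"offset":[0,0,0],"twist":-28},{"offset":[0,0,0],"twist":-35}]'; python3 -m creep '[{"offset":[0,0,0],"twist":-7},{"offset":[0,0,0],"twist":-14},{"offset":[0,0,0],"twist":-21},{"offset":[0,0,0],"twist":-28},{"offset":[0,0,0],"twist":-35}]';  python3 - <<'E'
from h import *
st(); p=pol(29,56+90-19.8,23); to(p[0],p[1],.122,56)
d=snapshot("top"); crop(d,205,180,365,340,3.3,"pics/t11.png")
s=snapshot("scene"); crop(s,285,150,405,240,6.6,"pics/s11.png")
E
```

```text
t: 9.95
eef_pos: [0.486, 0.0647, 0.2955]
tool_rot: [0.956, -0.293, 0.001, -0.0]
contact_force: [-0.6, -0.2, -0.2]
finger_gap: -0.0004
t: 10.37
eef_pos: [0.4871, 0.0647, 0.2957]
tool_rot: [1.0, 0.008, 0.001, 0.0]
contact_force: [-0.0, 0.7, 0.1]
finger_gap: -0.0001
t: 10.78
eef_pos: [0.4871, 0.0647, 0.2956]
tool_rot: [0.951, 0.308, 0.001, 0.0]
contact_force: [-0.1, 0.5, 0.2]
finger_gap: -0.0003
t 10.78 tcp [0.4871 0.0647 0.2956] tip clamp [-34.9  10.5] tipz 0.1222 yaw 35.9 F [-0.1  0.5  0.2] M [0.04 0.05 0.01] gap -0.0003 q [-0.01  0.34  1.87  0.    0.93 -0.64]
offset [-1.   0.4  0.2] twist -20.1
```

View pics/s11.png

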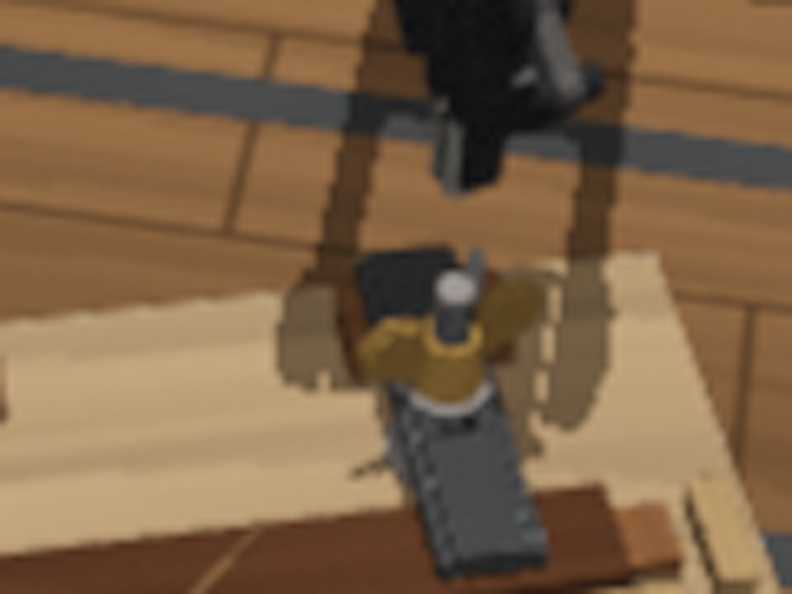

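View pics/t11.png

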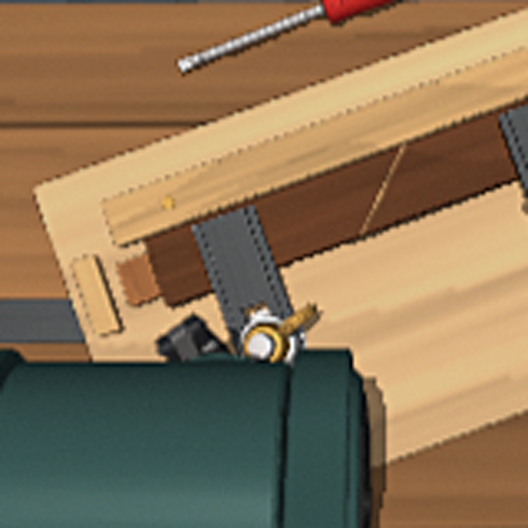

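The top crop shows one wing tip at about (318,310) and the scene crop has the tips at (545,290) and (365,360). That looks further round than I expected, so I'm fitting the nut angle.

Run:
```python
from h import *
s=snapshot("scene"); d=snapshot("top")
print("scene stud",(proj(s,[*STUD,.106])-[285,150]+.5)*6.6,"top stud",(proj(d,[*STUD,.106])-[205,180]+.5)*3.3)
for w in (-70,-60,-50,-40,-34,-25):
    a=np.radians(w); u=np.array([np.cos(a),np.sin(a)])
    for r in (.037,-.037):
        p=[*(STUD+r*u),.086]; print(w,r,np.round((proj(s,p)-[285,150]+.5)*6.6),np.round((proj(d,p)-[205,180]+.5)*3.3))
```

```text
scene stud [450.46961914 287.97735315] top stud [261.09303292 347.69075998]
-70 0.037 [347. 339.] [324. 325.]
-70 -0.037 [545. 316.] [204. 369.]
-60 0.037 [352. 351.] [319. 314.]
-60 -0.037 [539. 304.] [209. 379.]
-50 0.037 [360. 363.] [313. 305.]
-50 -0.037 [531. 292.] [215. 389.]
-40 0.037 [371. 373.] [305. 298.]
-40 -0.037 [520. 282.] [223. 396.]
-34 0.037 [379. 379.] [300. 294.]
-34 -0.037 [512. 277.] [228. 400.]
-25 0.037 [391. 387.] [291. 289.]
-25 -0.037 [500. 270.] [237. 405.]
```

Nut fit: wing at about −55°/125° world, so the finger face leads the tool axis more than assumed. Nut q ≈ 4.45, with about 393° still to go. The current tool yaw already suits the wing at 125°.

Run:
```python
from h import *
p=pol(29,125-19.8,25); print(p); to(p[0],p[1],.122,36)
```

```text
[0.48638748 0.076116  ]
offset [ 6.3 -9.8 -0.1] twist -0.9
```

```bash
python3 -m creep '[{"offset":[6,-10,0],"twist":-1},{"offset":[6,-10,25],"twist":-1},{"offset":[6,-10,48],"twist":-1},{"offset":[6,-10,49],"twist":-1},{"offset":[11,-10,49],"twist":-1}]'
python3 - <<'E'
from h import *
st(); arc(7)
s=snapshot("scene"); crop(s,285,150,405,240,6.6,"pics/s12.png")
E
```

```text
t: 11.4
eef_pos: [0.4882, 0.0791, 0.245]
tool_rot: [0.951, 0.31, -0.002, -0.001]
contact_force: [0.1, 0.6, 0.6]
finger_gap: 0.0002
t 11.4 tcp [0.4882 0.0791 0.245 ] tip clamp [-29.1  23.6] tipz 0.0716 yaw 36.1 F [0.1 0.6 0.6] M [-0.03  0.03  0.01] gap 0.0002 q [ 0.02  0.42  1.9   0.    0.82 -0.61]
stud in tool [21.3 30.8]
7 [ 3.9 -2.4]
14 [ 8.1 -4.2]
21 [12.4 -5.6]
28 [16.9 -6.4]
35 [21.5 -6.6]
```

View pics/s12.png

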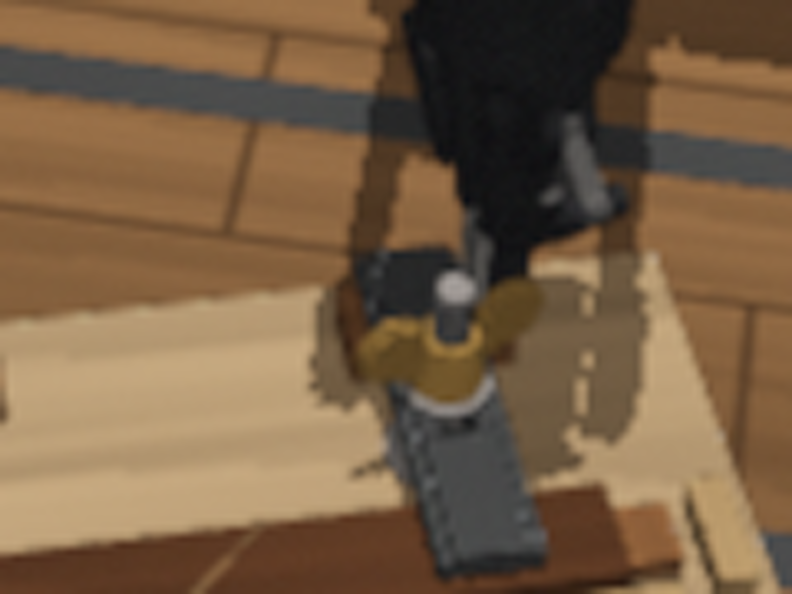

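The finger is down behind the wing, with the tip hidden at about (500,285) and the wing at (515,310), clear of the pin. Moving to contact and on into stroke 2.

```bash
python3 -m creep '[{"offset":[5,1,-1],"twist":0},{"offset":[9,1.5,-1],"twist":0},{"offset":[12.5,0.5,-1],"twist":7},{"offset":[16,0,-1],"twist":14},{"offset":[20,-0.5,-1],"twist":21}]'
python3 - <<'E'
from h import *
st(); arc(7)
s=snapshot("scene"); crop(s,285,150,405,240,6.6,"pics/s13.png")
E
```

```text
t: 11.87
eef_pos: [0.5056, 0.0912, 0.2477]
tool_rot: [0.992, 0.128, 0.0, -0.0]
contact_force: [-1.9, 0.9, -0.1]
finger_gap: -0.0
t 11.87 tcp [0.5056 0.0912 0.2477] tip clamp [-8.5 29.2] tipz 0.0743 yaw 14.7 F [-1.9  0.9 -0.1] M [ 0.02  0.33 -0.  ] gap -0.0 q [ 0.04  0.44  1.86  0.    0.84 -0.21]
stud in tool [11.1 28.3]
7 [ 3.5 -1.1]
14 [ 7.2 -1.8]
21 [10.9 -2.1]
28 [14.6 -1.9]
35 [18.2 -1.3]
```

View pics/s13.png

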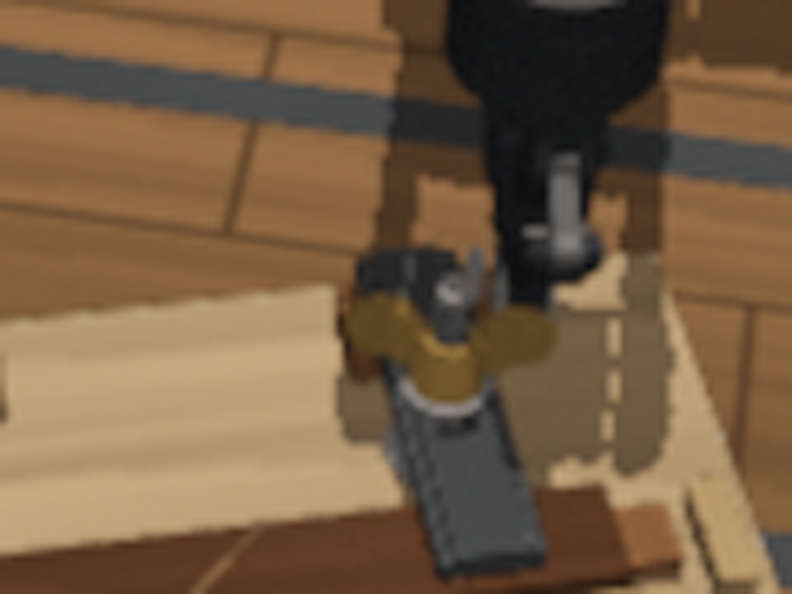

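The nut is following (tips at (552,335) and (348,318)). Continuing stroke 2.

```bash
python3 -m creep '[{"offset":[3.5,-1,0],"twist":7},{"offset":[7.2,-1.8,0.5],"twist":14},{"offset":[10.9,-2,1],"twist":21},{"offset":[14.6,-2,1],"twist":28},{"offset":[18.2,-1.3,1],"twist":35}]'; python3 -m creep '[{"offset":[3.5,-1,0],"twist":7},{"offset":[7.2,-1.8,0],"twist":14},{"offset":[10.9,-2,0],"twist":21},{"offset":[14.6,-2,0],"twist":28},{"offset":[18.3,-1.2,0],"twist":35}]'; python3 -c "
from h import *
st(); arc(7)"
```

```text
t: 12.33
eef_pos: [0.5231, 0.0972, 0.2467]
tool_rot: [0.985, -0.175, 0.0, -0.0]
contact_force: [-1.6, 1.7, 0.7]
finger_gap: 0.0
t: 12.75
eef_pos: [0.5408, 0.092, 0.2466]
tool_rot: [0.887, -0.463, 0.0, -0.001]
contact_force: [-0.9, 1.6, -0.8]
finger_gap: -0.0
t 12.75 tcp [0.5408 0.092  0.2466] tip clamp [24.9 18. ] tipz 0.0732 yaw -55.1 F [-0.9  1.6 -0.8] M [ 0.27  0.12 -0.02] gap -0.0 q [0.04 0.48 1.78 0.   0.88 1.  ]
stud in tool [10.9 28.7]
7 [ 3.6 -1.1]
14 [ 7.3 -1.8]
21 [11. -2.]
28 [14.7 -1.7]
35 [18.4 -1.1]
```

```bash
python3 -m creep '[{"offset":[3.5,-1,0],"twist":7},{"offset":[7.2,-1.8,0],"twist":14},{"offset":[11,-2,0],"twist":21},{"offset":[14.8,-1.8,0],"twist":28},{"offset":[18.5,-1,0],"twist":35}]'; python3 -m creep '[{"offset":[3.5,-1,0],"twist":7},{"offset":[7.2,-1.8,0],"twist":14},{"offset":[11,-2,0],"twist":21},{"offset":[14.8,-1.8,0],"twist":28},{"offset":[18.5,-1,0],"twist":35}]'; python3 -c "
from h import *
st(); arc(7)"
```

```text
t: 13.17
eef_pos: [0.5524, 0.0773, 0.2467]
tool_rot: [-0.706, 0.708, -0.0, 0.001]
contact_force: [0.9, 1.9, -0.8]
finger_gap: 0.0
t: 13.58
eef_pos: [0.5539, 0.0587, 0.2469]
tool_rot: [-0.461, 0.888, -0.0, 0.001]
contact_force: [-0.2, 1.8, -0.7]
finger_gap: -0.0002
t 13.58 tcp [0.5539 0.0587 0.2469] tip clamp [ 25.9 -17.8] tipz 0.0735 yaw -125.1 F [-0.2  1.8 -0.7] M [ 0.27 -0.1   0.02] gap -0.0002 q [-0.02  0.49  1.77  0.    0.89  2.16]
stud in tool [10.9 29.4]
7 [ 3.7 -1.1]
14 [ 7.4 -1.8]
21 [11.3 -2. ]
28 [15.1 -1.7]
35 [18.9 -0.9]
```

Stroke 2 done. Lifting and going round again.

```bash
python3 -m creep '[{"offset":[-8,0,0],"twist":0},{"offset":[-9,0,-25],"twist":0},{"offset":[-9,0,-48],"twist":-5},{"offset":[-9,0,-48],"twist":-12},{"offset":[-9,0,-48],"twist":-19}]'; python3 -m creep '[{"offset":[0,0,0],"twist":-7},{"offset":[0,0,0],"twist":-14},{"offset":[0,0,0],"twist":-21},{"offset":[0,0,0],"twist":-28},{"offset":[0,0,0],"twist":-35}]'; python3 -c "
from h import *
st(); p=pol(29,125-19.8,25); print(p); to(p[0],p[1],.122,35)"
```

```text
t: 14.0
eef_pos: [0.5596, 0.0666, 0.2964]
tool_rot: [-0.607, 0.795, -0.002, 0.002]
contact_force: [0.4, 0.7, -1.3]
finger_gap: 0.0002
t: 14.42
eef_pos: [0.5587, 0.0666, 0.2947]
tool_rot: [0.818, -0.575, 0.001, -0.001]
contact_force: [-0.1, 0.6, -0.4]
finger_gap: 0.0001
t 14.42 tcp [0.5587 0.0666 0.2947] tip clamp [ 33.1 -12.1] tipz 0.1213 yaw -70.2 F [-0.1  0.6 -0.4] M [0.04 0.02 0.  ] gap 0.0001 q [-0.    0.43  1.71  0.    1.    1.22]
[0.48638748 0.076116  ]
offset [-33.5  64.9  -0.9] twist -105.2
```

```bash
python3 -m creep '[{"offset":[-6,13,-1],"twist":-7},{"offset":[-13,26,-1],"twist":-14},{"offset":[-20,39,-1],"twist":-21},{"offset":[-27,52,-1],"twist":-28},{"offset":[-34,65,-1],"twist":-35}]'; python3 -m creep '[{"offset":[0,0,0],"twist":-7},{"offset":[0,0,0],"twist":-14},{"offset":[0,0,0],"twist":-21},{"offset":[0,0,0],"twist":-28},{"offset":[0,0,0],"twist":-35}]'; python3 -m creep '[{"offset":[0,0,0],"twist":-7},{"offset":[0,0,0],"twist":-14},{"offset":[0,0,0],"twist":-21},{"offset":[0,0,0],"twist":-28},{"offset":[0,0,0],"twist":-35}]';  python3 - <<'E'
from h import *
st(); p=pol(29,125-19.8,25); to(p[0],p[1],.122,35)
d=snapshot("top"); crop(d,205,180,365,340,3.3,"pics/t14.png")
s=snapshot("scene"); crop(s,285,150,405,240,6.6,"pics/s14.png")
E
```

```text
t: 14.83
eef_pos: [0.4855, 0.0775, 0.2956]
tool_rot: [0.953, -0.303, 0.001, -0.0]
contact_force: [-0.3, 0.3, -0.2]
finger_gap: -0.0
t: 15.25
eef_pos: [0.4862, 0.0774, 0.2957]
tool_rot: [1.0, -0.002, 0.001, -0.0]
contact_force: [0.1, -0.4, -0.6]
finger_gap: -0.0
t: 15.67
eef_pos: [0.4863, 0.0774, 0.2957]
tool_rot: [0.954, 0.299, 0.001, 0.0]
contact_force: [-0.1, 0.3, 0.4]
finger_gap: -0.0001
t 15.67 tcp [0.4863 0.0774 0.2957] tip clamp [-31.4  22.7] tipz 0.1223 yaw 34.8 F [-0.1  0.3  0.4] M [ 0.02 -0.06  0.05] gap -0.0001 q [ 0.02  0.34  1.86  0.    0.93 -0.59]
offset [-0.6  1.1  0.3] twist -0.2
```

View pics/s14.png

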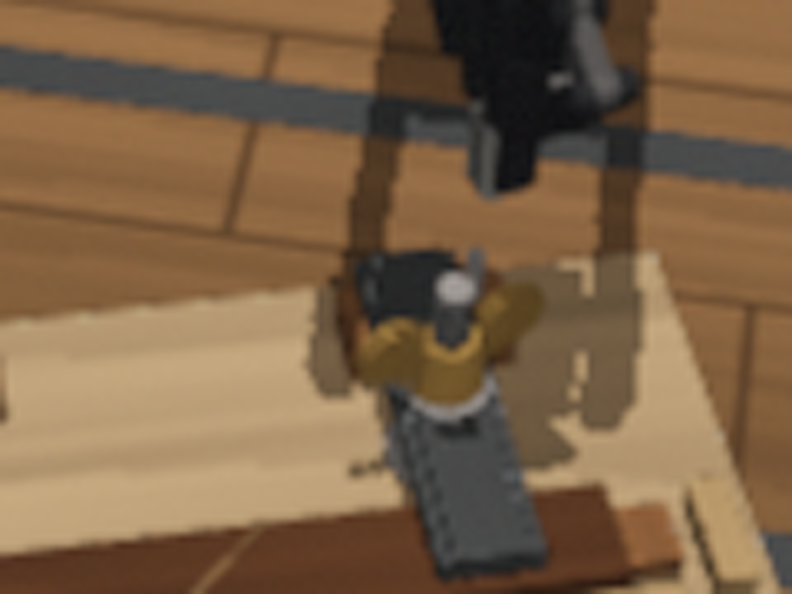

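View pics/t14.png

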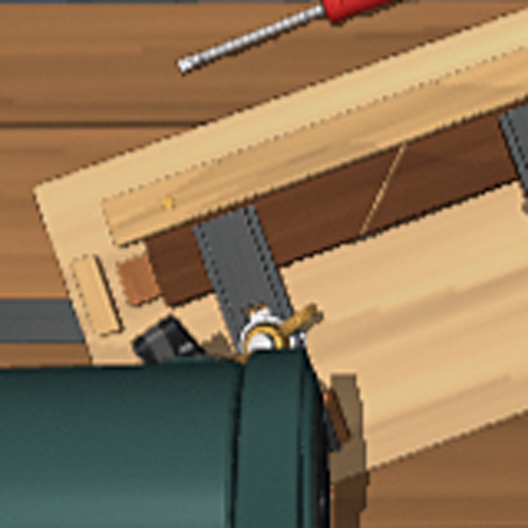

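Nut is at the same orientation, half a turn further on (q ≈ 7.6). It sits visibly lower and the strap is still square. Stroke 3.

```bash
python3 -m creep '[{"offset":[0,1,25],"twist":0},{"offset":[0,1,48],"twist":0},{"offset":[0,1,50],"twist":0},{"offset":[6,0.5,50],"twist":0},{"offset":[13,0,50],"twist":0}]'; python3 -c "
from h import *
st(); arc(7)"
```

```text
t: 16.18
eef_pos: [0.4965, 0.0845, 0.2454]
tool_rot: [0.956, 0.293, -0.0, -0.0]
contact_force: [-1.0, -1.4, -0.6]
finger_gap: 0.0
t 16.18 tcp [0.4965 0.0845 0.2454] tip clamp [-19.4  25.9] tipz 0.072 yaw 34.0 F [-1.  -1.4 -0.6] M [-0.1   0.35  0.04] gap 0.0 q [ 0.03  0.43  1.88  0.    0.83 -0.56]
stud in tool [12.4 29.8]
7 [ 3.7 -1.3]
14 [ 7.6 -2.1]
21 [11.5 -2.5]
28 [15.5 -2.4]
35 [19.4 -1.7]
```

```bash
python3 -m creep '[{"offset":[4,-1,0],"twist":7},{"offset":[8,-1.5,0],"twist":14},{"offset":[12,-2,0],"twist":21},{"offset":[16,-1.7,0],"twist":28},{"offset":[19.7,-1,0],"twist":35}]'; python3 -m creep '[{"offset":[3.5,-1,0],"twist":7},{"offset":[7.2,-1.8,0],"twist":14},{"offset":[10.9,-2,0],"twist":21},{"offset":[14.6,-2,0],"twist":28},{"offset":[18.3,-1.2,0],"twist":35}]'; python3 -c "
from h import *
st(); arc(7)"
```

```text
t: 16.6
eef_pos: [0.5126, 0.0969, 0.2461]
tool_rot: [1.0, -0.011, 0.0, -0.0]
contact_force: [-1.7, 1.0, -0.4]
finger_gap: -0.0001
t: 17.02
eef_pos: [0.5313, 0.0979, 0.2463]
tool_rot: [0.95, -0.311, 0.001, -0.001]
contact_force: [-0.6, 2.1, -1.6]
finger_gap: -0.0004
t 17.02 tcp [0.5313 0.0979 0.2463] tip clamp [17.9 26.7] tipz 0.0729 yaw -36.3 F [-0.6  2.1 -1.6] M [ 0.38  0.16 -0.02] gap -0.0004 q [0.05 0.47 1.8  0.   0.87 0.69]
stud in tool [12.2 29.8]
7 [ 3.7 -1.3]
14 [ 7.6 -2.1]
21 [11.5 -2.4]
28 [15.4 -2.2]
35 [19.3 -1.6]
```

```bash
python3 -m creep '[{"offset":[3.5,-1,0],"twist":7},{"offset":[7.2,-1.8,0],"twist":14},{"offset":[11,-2,0],"twist":21},{"offset":[14.8,-1.8,0],"twist":28},{"offset":[18.5,-1,0],"twist":35}]'; python3 -m creep '[{"offset":[3.5,-1,0],"twist":7},{"offset":[7.2,-1.8,0],"twist":14},{"offset":[11,-2,0],"twist":21},{"offset":[14.8,-1.8,0],"twist":28},{"offset":[18.5,-1,0],"twist":35}]'; python3 -c "
from h import *
st(); arc(7)"
```

```text
t: 17.43
eef_pos: [0.5473, 0.0877, 0.2465]
tool_rot: [0.813, -0.583, 0.001, -0.001]
contact_force: [0.4, 2.5, -1.8]
finger_gap: 0.0
t: 17.85
eef_pos: [0.5545, 0.0704, 0.2466]
tool_rot: [-0.6, 0.8, -0.001, 0.002]
contact_force: [0.4, 1.7, -1.2]
finger_gap: -0.0002
t 17.85 tcp [0.5545 0.0704 0.2466] tip clamp [30.4 -7. ] tipz 0.0732 yaw -106.3 F [ 0.4  1.7 -1.2] M [ 0.27 -0.17 -0.  ] gap -0.0002 q [0.   0.49 1.76 0.   0.89 1.86]
stud in tool [12.3 28.7]
7 [ 3.6 -1.3]
14 [ 7.3 -2.1]
21 [11.1 -2.5]
28 [14.9 -2.4]
35 [18.7 -1.8]
```

```bash
python3 -m creep '[{"offset":[2.5,-1,0],"twist":5},{"offset":[5,-1.6,0],"twist":10},{"offset":[8,-2,0],"twist":15},{"offset":[10.5,-2.2,0],"twist":20}]'; python3 -c "
from h import *
st(); arc(7)"
```

```text
t: 18.18
eef_pos: [0.5537, 0.0596, 0.2467]
tool_rot: [-0.452, 0.892, -0.001, 0.002]
contact_force: [1.1, 2.6, -0.9]
finger_gap: -0.0002
t 18.18 tcp [0.5537 0.0596 0.2467] tip clamp [ 26.  -16.9] tipz 0.0733 yaw -126.2 F [ 1.1  2.6 -0.9] M [ 0.3  -0.13 -0.01] gap -0.0002 q [-0.02  0.49  1.77  0.    0.88  2.18]
stud in tool [12.1 28.5]
7 [ 3.6 -1.3]
14 [ 7.3 -2.1]
21 [11.  -2.4]
28 [14.8 -2.3]
35 [18.6 -1.8]
```

Stroke 3 done, with forces still light. Returning for the final stroke.

```bash
python3 -m creep '[{"offset":[-8,0,0],"twist":0},{"offset":[-9,0,-25],"twist":0},{"offset":[-9,0,-48],"twist":-5},{"offset":[-9,0,-48],"twist":-12},{"offset":[-9,0,-48],"twist":-19}]'; python3 -m creep '[{"offset":[0,0,0],"twist":-7},{"offset":[0,0,0],"twist":-14},{"offset":[0,0,0],"twist":-21},{"offset":[0,0,0],"twist":-28},{"offset":[0,0,0],"twist":-35}]'; python3 -c "
from h import *
st(); p=pol(29,125-19.8,25); print(p); to(p[0],p[1],.122,35)"
```

```text
t: 18.6
eef_pos: [0.5593, 0.0672, 0.296]
tool_rot: [-0.599, 0.801, -0.002, 0.003]
contact_force: [-0.2, -0.3, -0.7]
finger_gap: 0.0001
t: 19.02
eef_pos: [0.5585, 0.0672, 0.2943]
tool_rot: [0.812, -0.584, 0.001, -0.001]
contact_force: [-0.1, 0.1, -0.1]
finger_gap: -0.0001
t 19.02 tcp [0.5585 0.0672 0.2943] tip clamp [ 33.1 -11.4] tipz 0.1209 yaw -71.4 F [-0.1  0.1 -0.1] M [ 0.    0.05 -0.04] gap -0.0001 q [-0.    0.43  1.71  0.    1.    1.24]
[0.48638748 0.076116  ]
offset [-31.4  65.5  -1.3] twist -106.4
```

```bash
python3 -m creep '[{"offset":[-6,13,-1],"twist":-7},{"offset":[-13,26,-1],"twist":-14},{"offset":[-19,39,-1],"twist":-21},{"offset":[-25,52,-1],"twist":-28},{"offset":[-31,65,-1],"twist":-35}]'; python3 -m creep '[{"offset":[0,0,0],"twist":-7},{"offset":[0,0,0],"twist":-14},{"offset":[0,0,0],"twist":-21},{"offset":[0,0,0],"twist":-28},{"offset":[0,0,0],"twist":-35}]'; python3 -m creep '[{"offset":[0,0,0],"twist":-7},{"offset":[0,0,0],"twist":-14},{"offset":[0,0,0],"twist":-21},{"offset":[0,0,0],"twist":-28},{"offset":[0,0,0],"twist":-35}]';  python3 - <<'E'
from h import *
st(); p=pol(29,125-19.8,25); to(p[0],p[1],.122,35)
d=snapshot("top"); crop(d,205,180,365,340,3.3,"pics/t15.png")
s=snapshot("scene"); crop(s,285,150,405,240,6.6,"pics/s15.png")
E
```

```text
t: 19.43
eef_pos: [0.4864, 0.0765, 0.2952]
tool_rot: [0.95, -0.312, 0.001, -0.001]
contact_force: [-0.3, -0.2, 0.1]
finger_gap: 0.0003
t: 19.85
eef_pos: [0.4871, 0.0765, 0.2952]
tool_rot: [1.0, -0.012, 0.001, -0.0]
contact_force: [-0.3, 0.5, -0.3]
finger_gap: 0.0
t: 20.27
eef_pos: [0.4871, 0.0764, 0.2952]
tool_rot: [0.957, 0.289, 0.001, 0.0]
contact_force: [-0.3, -0.3, 0.0]
finger_gap: -0.0002
t 20.27 tcp [0.4871 0.0764 0.2952] tip clamp [-30.9  21.5] tipz 0.1218 yaw 33.6 F [-0.3 -0.3  0. ] M [-0.03  0.    0.02] gap -0.0002 q [ 0.02  0.34  1.86  0.    0.93 -0.57]
offset [-0.8 -0.2 -0.2] twist -1.4
```

View pics/s15.png

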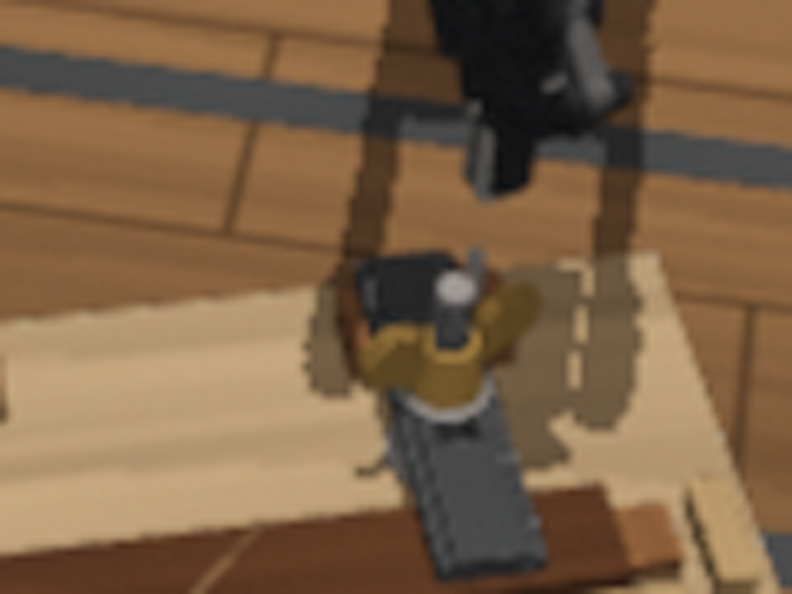

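View pics/t15.png

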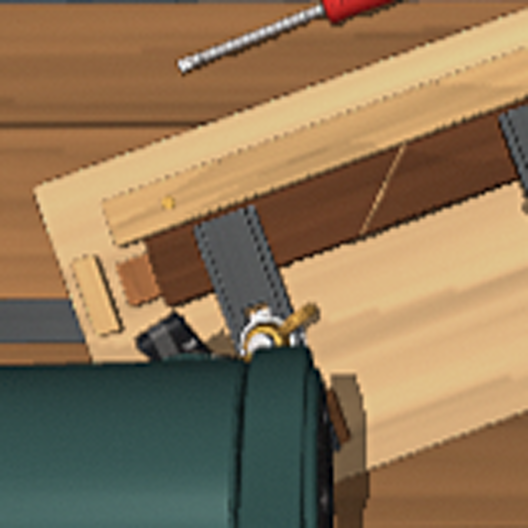

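Wing at about −52°/128°, so q ≈ 10.7 with about 36° left. Final stroke, slowing toward the stop.

```bash
python3 -m creep '[{"offset":[0,0,25],"twist":0},{"offset":[0,0,48],"twist":0},{"offset":[0,0,51],"twist":0},{"offset":[6,0,51],"twist":0},{"offset":[12,0,51],"twist":0}]'; python3 -m creep '[{"offset":[2,-0.7,0],"twist":4},{"offset":[4,-1.3,0],"twist":8},{"offset":[6,-1.8,0],"twist":12},{"offset":[8,-2.2,0],"twist":16}]'; python3 -c "
from h import *
st(); arc(4)"
```

```text
t: 20.78
eef_pos: [0.4965, 0.0826, 0.2435]
tool_rot: [0.959, 0.284, -0.0, -0.0]
contact_force: [-2.4, -0.6, -1.8]
finger_gap: -0.0
t: 21.12
eef_pos: [0.502, 0.089, 0.2441]
tool_rot: [0.989, 0.146, 0.0, -0.0]
contact_force: [-2.2, 1.3, -0.8]
finger_gap: 0.0003
t 21.12 tcp [0.502  0.089  0.2441] tip clamp [-12.7  28.3] tipz 0.0707 yaw 16.8 F [-2.2  1.3 -0.8] M [ 0.09  0.37 -0.01] gap 0.0003 q [ 0.04  0.44  1.87  0.    0.83 -0.25]
stud in tool [14.1 27.6]
4 [ 2.  -0.9]
8 [ 4.  -1.7]
12 [ 6.  -2.3]
16 [ 8.2 -2.8]
20 [10.3 -3.2]
```

```bash
python3 -m creep '[{"offset":[1.5,-0.6,0],"twist":3},{"offset":[3,-1.2,0],"twist":6},{"offset":[4.5,-1.6,0],"twist":9}]'; python3 -c "
from h import *
st(); arc(4)"
```

```text
t: 21.37
eef_pos: [0.5058, 0.0919, 0.2442]
tool_rot: [0.998, 0.069, 0.0, -0.0]
contact_force: [-2.5, 1.3, -1.3]
finger_gap: 0.0001
t 21.37 tcp [0.5058 0.0919 0.2442] tip clamp [-8.1 29.7] tipz 0.0708 yaw 7.9 F [-2.5  1.3 -1.3] M [ 0.23  0.37 -0.03] gap 0.0001 q [ 0.05  0.45  1.86  0.    0.83 -0.09]
stud in tool [14.  27.4]
4 [ 1.9 -0.9]
8 [ 4.  -1.7]
12 [ 6.  -2.3]
16 [ 8.1 -2.8]
20 [10.2 -3.1]
```

```bash
python3 -m creep '[{"offset":[1.5,-0.6,0],"twist":3},{"offset":[3,-1.2,0],"twist":6},{"offset":[4.5,-1.6,0],"twist":9}]'
python3 - <<'E'
from h import *
st(); arc(4)
s=snapshot("scene"); crop(s,285,150,405,240,6.6,"pics/s16.png")
E
```

```text
t: 21.62
eef_pos: [0.5081, 0.0943, 0.2439]
tool_rot: [1.0, -0.01, -0.002, -0.0]
contact_force: [-10.5, 3.6, 5.9]
finger_gap: 0.0001
t 21.62 tcp [0.5081 0.0943 0.2439] tip clamp [-5.1 31.2] tipz 0.0705 yaw -1.1 F [-10.5   3.6   5.9] M [0.5  1.54 0.08] gap 0.0001 q [0.05 0.45 1.85 0.   0.84 0.07]
stud in tool [15.9 27.3]
4 [ 1.9 -1. ]
8 [ 4. -2.]
12 [ 6.  -2.7]
16 [ 8.1 -3.3]
20 [10.3 -3.8]
```

View pics/s16.png

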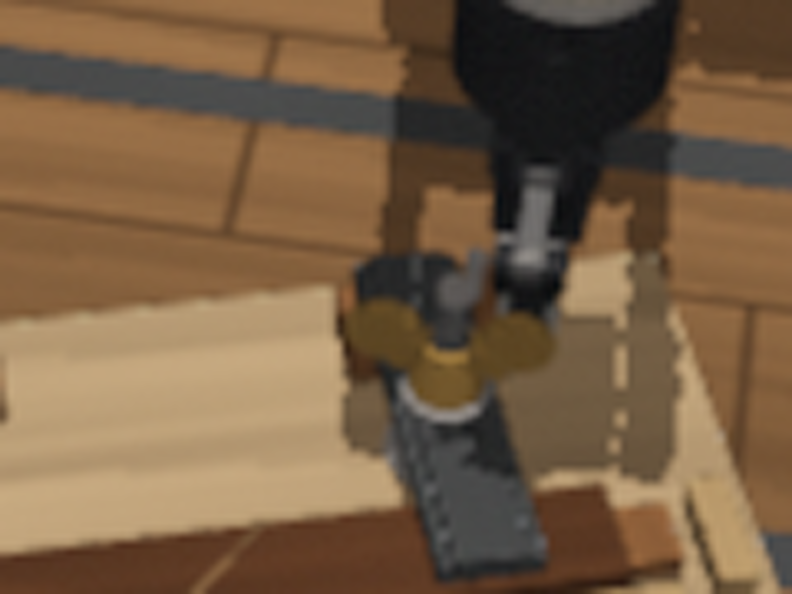

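The force jumped to 11 N with the wing near the −88° expected at q = 11.3. Pushing a little more to seat it and confirm the dead stop.

```bash
python3 -m creep '[{"offset":[1,0,0],"twist":0},{"offset":[2,0,0],"twist":0},{"offset":[3,0,0],"twist":0}]'; python3 -c "
from h import *
st()"; python3 -m creep '[{"offset":[1,0,0],"twist":0},{"offset":[2,0,0],"twist":0},{"offset":[3,0,0],"twist":0},{"offset":[3,0,0],"twist":0}]'; python3 -c "
from h import *
st()"
```

```text
t: 21.92
eef_pos: [0.5093, 0.0943, 0.2436]
tool_rot: [1.0, -0.008, -0.005, -0.0]
contact_force: [-13.7, 2.5, 8.5]
finger_gap: -0.0005
t 21.92 tcp [0.5093 0.0943 0.2436] tip clamp [-4.  30.8] tipz 0.0702 yaw -1.0 F [-13.7   2.5   8.5] M [0.4  2.11 0.11] gap -0.0005 q [0.05 0.45 1.85 0.   0.85 0.07]
t: 22.25
eef_pos: [0.5104, 0.0943, 0.2432]
tool_rot: [1.0, -0.008, -0.007, -0.0]
contact_force: [-16.3, 2.5, 11.5]
finger_gap: -0.0004
t 22.25 tcp [0.5104 0.0943 0.2432] tip clamp [-3.  30.4] tipz 0.0698 yaw -1.0 F [-16.3   2.5  11.5] M [0.45 2.66 0.11] gap -0.0004 q [0.05 0.46 1.85 0.   0.85 0.06]
```

The tip has practically stopped moving: 6 mm commanded gave about 0.5 mm at the tip, mostly arm compliance, with force up to 16 N. Backing off, lifting and inspecting.

```bash
python3 -m creep '[{"offset":[-10,0,0],"twist":0},{"offset":[-18,0,0],"twist":0},{"offset":[-19,0,-25],"twist":0},{"offset":[-19,0,-55],"twist":0},{"offset":[-40,-35,-60],"twist":0}]';python3 -m creep '[{"offset":[-20,-35,0],"twist":0},{"offset":[-40,-70,0],"twist":0},{"offset":[-40,-75,0],"twist":0}]'
python3 - <<'E'
from h import *
st()
d=snapshot("top"); crop(d,205,165,445,345,3.3,"pics/t17.png")
s=snapshot("scene"); crop(s,285,150,405,240,6.6,"pics/s17.png")
print("scene stud",(proj(s,[*STUD,.106])-[285,150]+.5)*6.6,"top stud",(proj(d,[*STUD,.106])-[205,165]+.5)*3.3)
for w in (-70,-80,-85,-90,-95):
    a=np.radians(w); u=np.array([np.cos(a),np.sin(a)])
    for r in (.0385,-.0385):
        p=[*(STUD+r*u),.081]; print(w,r,np.round((proj(s,p)-[285,150]+.5)*6.6),np.round((proj(d,p)-[205,165]+.5)*3.3))
E
```

```text
t: 22.67
eef_pos: [0.4825, 0.1265, 0.3085]
tool_rot: [1.0, -0.01, 0.007, 0.0]
contact_force: [3.3, 1.1, 0.9]
finger_gap: 0.0002
t: 22.92
eef_pos: [0.4347, 0.2086, 0.3043]
tool_rot: [1.0, -0.007, 0.0, -0.001]
contact_force: [-0.4, 0.1, -0.7]
finger_gap: -0.0004
t 22.92 tcp [0.4347 0.2086 0.3043] tip clamp [-35.5 163.6] tipz 0.1309 yaw -0.8 F [-0.4  0.1 -0.7] M [-0.01 -0.01  0.02] gap -0.0004 q [0.3  0.32 1.88 0.   0.95 0.32]
scene stud [450.46961914 287.97735315] top stud [261.09303292 397.19075998]
-70 0.0385 [343. 349.] [327. 373.]
-70 -0.0385 [548. 325.] [203. 419.]
-80 0.0385 [341. 336.] [330. 384.]
-80 -0.0385 [550. 338.] [200. 408.]
-85 0.0385 [341. 329.] [330. 390.]
-85 -0.0385 [551. 345.] [199. 403.]
-90 0.0385 [342. 323.] [331. 396.]
-90 -0.0385 [550. 351.] [199. 397.]
-95 0.0385 [343. 316.] [331. 401.]
-95 -0.0385 [549. 357.] [199. 391.]
```

View pics/s17.png

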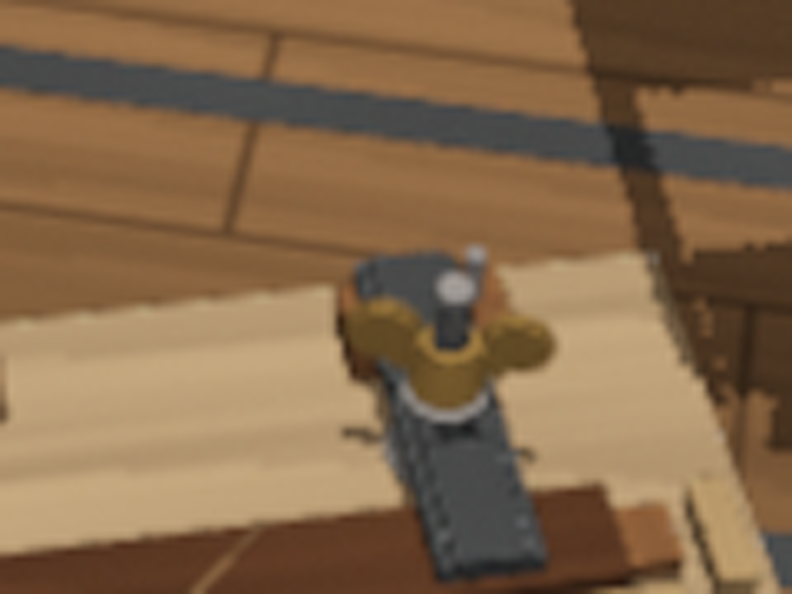

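View pics/t17.png

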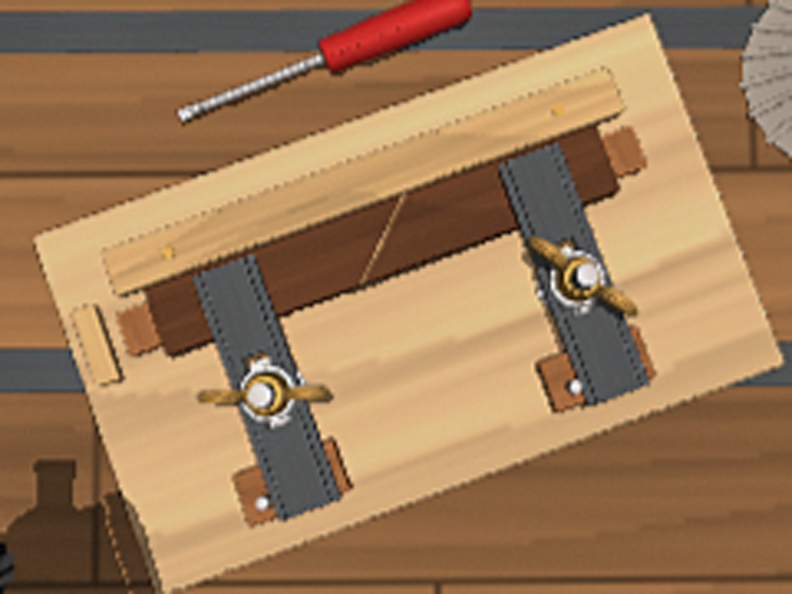

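Wing tips in the top crop are at (198,398) and (332,394), and in the scene at (555,345) and (345,325). That fits a wing at −88° world, against −87.6° for q = 11.3. The strap is square against the pin at (262,503). Checking the other items against the first pictures.

Run:
```python
from h import *
st()
for n in ("scene","top"):
    d=snapshot(n); a=d["pixels"]; b=cv2.imread(f"pics/{n}0.png")[:,:,::-1]
    df=(np.abs(a.astype(int)-b).max(2)>40).astype(np.uint8)*255
    cv2.imwrite(f"pics/{n}_end.png",np.ascontiguousarray(a[:,:,::-1])); cv2.imwrite(f"pics/{n}_df.png",df)
```

```text
t 23.02 tcp [0.4375 0.2064 0.3042] tip clamp [-33.6 160.6] tipz 0.1308 yaw -0.7 F [ 0.7 -1.2  0.9] M [-0.07  0.01 -0.02] gap 0.0001 q [0.3  0.32 1.87 0.   0.95 0.31]
```

View pics/scene_end.png

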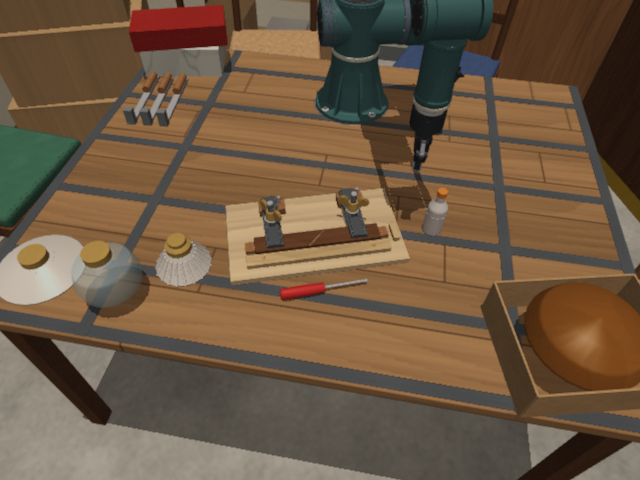

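View pics/scene_df.png

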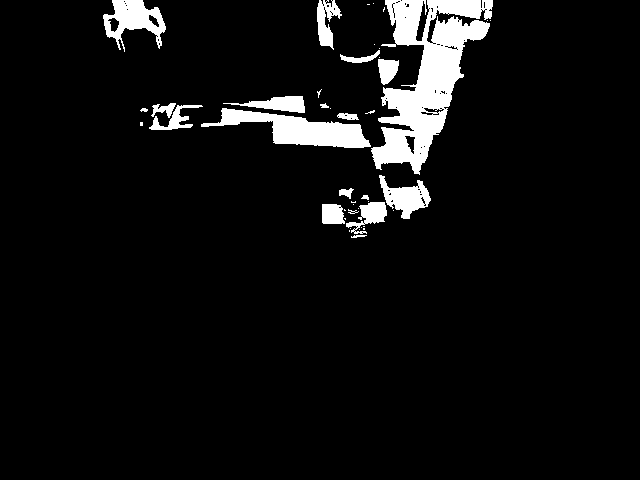

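View pics/top_df.png

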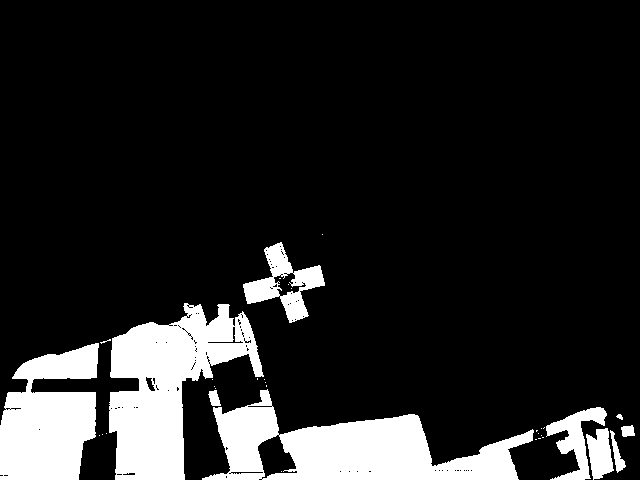

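```bash
python3 -c "
from h import *
st(); print(job_done())"
```

```text
t 23.12 tcp [0.4384 0.2047 0.3037] tip clamp [-33.4 158.7] tipz 0.1303 yaw -0.9 F [-0.5  0.5 -0.5] M [ 0.01  0.02 -0.04] gap 0.0003 q [ 0.29  0.32  1.87 -0.    0.95  0.31]
the job is handed in; nothing more can be done
None
```

The slack clamp is closed and tight, and I handed the job in at about 23 s with the gripper clear of everything.

**What I did:** With the fingers shut as one fingertip, I pushed the strap round until its heel met the stop pin. The push force rose from about 3 N to 15 N there. I then spun the wing nut clockwise with four fingertip strokes on alternate wings, until the force jumped from about 2.5 N to 16 N and the tip practically stopped moving.

**Last checks:**
- **Nut:** both cameras put the wings at about −88° world. For a fully home nut (11.3 rad) I expected −87.6°, and the fit is good to about 3°.
- **Strap:** it lies square over the rail with its heel on the pin. I could not see its contact with the rail directly; that it bears firmly is inferred from the nut's stop and angle.
- **Everything else:** comparing the first and last pictures, only the strap, the nut, the arm and its shadows changed. The rail, glue bottle, lamp shade and screwdriver did not move.

**What disagreed:** after the first stroke the nut was about 20° further round than I expected. I re-measured its angle from the pictures and allowed for that in the later strokes. No check failed.

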